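Pick out the evenly weighted cassette spacer on the knife edge

ROBOT

A 6-joint arm with a two-finger parallel gripper is mounted at the origin on the work surface. World frame = base frame: x ahead of the robot, y to its left, z up, the work surface at z = 0. Lengths are in m, angles in rad, forces in N, time in s.
With the tool pointing down it reaches from about 0.35 to 0.775 m from the base axis. Payload 5.5 kg.
Tool frame: the origin (TCP) lies at the very end of the fingers, on their centre line; the grasp point (between the pads) lies 19 mm behind it; x points along the fingers, y is the direction in which the jaws open and shut, and the axes are right-handed (so a half turn about x gives the same grasp; the last joint's range is limited). The gripper opens to 85 mm and grips with 20 to 120 N. Pads are 22 mm wide; open, the fingers measure 114 mm over their backs; the gripper's body (76 mm by 85 mm) begins 54 mm behind the grasp point. The pads swing forward as they close: fully open they stand 13 mm farther back than shut.
Start: joints at [1.107, 0.313, 0.046, 1.304, 0, 1.431], TCP at [0.183, 0.545, 0.231] pointing down, gripper open.
Joint ranges: [-2.76, 2.76], [-0.86, 1.69], [-1.03, 1.26], [-2.2, 2.34], [-1.47, 1.5], [-3.14, 3.14]. Speed limits (rad/s): [2.57, 2.57, 3.14, 3.14, 3.14, 3.14].

INTERFACE

Orientations are given as a unit quaternion [w, x, y, z].
In Python, from workcell import env gives the robot as it stands.
- The arm moves only by the tool drive_tool, never from a script. Its argument "plan" is a list that holds one entry, the list of rows, each a list of 7 numbers: the shift along the tool's x, y, z in cm, then the turn, a rotation vector about the tool's x, y, z in degrees, then the opening, from 0 (shut) to 1 (fully open). In form: [[[tx, ty, tz, wx, wy, wz, fingers], ...]]. A call has exactly 5 rows; each row shifts and turns the commanded pose from where the row before left it, along the tool's axes as they then stand; what a row does not reach is not made up. A row lasts 1/12 s, in which the tool goes at most 41.7 mm and 7.16 degrees, less where a joint would pass 70% of its speed; a pose out of reach is approached as far as the arm can. A call with a gripper value outside its range is refused whole. The fingers move at their own pace and stop on an object; "squeeze" is the grip in N (left out, the last holds). Time passes only in rows, so rows that do not move let the fingers close, or fill a call up. It gives the time, the measured TCP pose, the force and the opening at its end, in the units of the state.
- env.get_state(): the state, without advancing time (a new reading comes with each control period).
- env.read_camera(name): name is "scene" or "side" or "wrist"; returns the picture (384x512x3 uint8, red, green, blue); there is no depth.
- env.camera_model(name): a dict with "camera_matrix" (3x3 intrinsics, pixels), "camera_from_world" (4x4, takes a point from world to camera coordinates); the wrist camera has in their place "T_tool_cam" (4x4, takes a point from camera to tool coordinates, whose origin is the TCP and whose axes are the tool frame's). Camera axes: x right, y down, z forward; pixel columns grow to the right and rows downward; lengths in m; the calibration is good to about 2 mm. A picture is of the moment at which its call begins: read the wrist's pose just before it. camera_model takes no time and is no camera call.
- env.hand_in(): hands the job in, once; it reports no verdict.
The state is a dict: "clock": time; "joint_pos": joint angles; "qvel": joint speeds; "tau": joint torques, N m; "tcp_pos": TCP position; "orientation": TCP orientation; "wrist_force": force on the tool from outside, world axes, zero at the start; "ft_torque": the same for the moment, N m; "finger_gap": finger opening in m.
Only numpy, scipy, OpenCV 4.12 (cv2) and the standard library are available. Lean on these libraries where they do the work, as an engineer would, in place of code of your own. Each camera call takes 0.05 s, during which the arm holds its last target.

TASK

Two of the three look-alike navy spacers have an off-centre weight hidden inside. Try them by their middle across the knife edge under the loupe, leave the one true spacer resting there level, and put the two that tip into the grey reject tray, side by side on its floor. Do not bump the loupe or shift the brass ring and the vial shield.

Things in the scene. Friction and masses are not known exactly. Their poses are not given: they have to be found in the camera images.
- spacer_a_mid (a point): navy polycarbonate bridge-shaped spacer, 150 long (x) x 30 wide (y) x 46 high (z); three look alike. Deck 10 thick (36 to 46 above the feet) on two end legs, each 26 long, 30 wide, 36 high; open between them. Point: mid-length, half-way up (23 over the feet, 13 below the deck's underside). Starts on its feet on the mat, length within 0.3 rad of world y. Grip the deck's sides (30)
- spacer_b_mid (a point): navy polycarbonate bridge-shaped spacer, 150 long (x) x 30 wide (y) x 46 high (z); three look alike. Deck 10 thick (36 to 46 above the feet) on two end legs, each 26 long, 30 wide, 36 high; open between them. Point: mid-length, half-way up (23 over the feet, 13 below the deck's underside). Starts on its feet on the mat, length within 0.3 rad of world y. Grip the deck's sides (30)
- spacer_c_mid (a point): navy polycarbonate bridge-shaped spacer, 150 long (x) x 30 wide (y) x 46 high (z); three look alike. Deck 10 thick (36 to 46 above the feet) on two end legs, each 26 long, 30 wide, 36 high; open between them. Point: mid-length, half-way up (23 over the feet, 13 below the deck's underside). Starts on its feet on the mat, length within 0.3 rad of world y. Grip the deck's sides (30)
- spacer_a: the same spacer a, 0.13 to 0.20 kg; origin at the centre of its underside, 23 below its mid point. One of the three balances at mid-length; in the other two a sealed weight in one leg is too light or too heavy, so they balance 10 to 15 mm off. Which is which changes every time and cannot be seen
- spacer_b: the same spacer b, 0.13 to 0.20 kg; origin at the centre of its underside, 23 below its mid point. One of the three balances at mid-length; in the other two a sealed weight in one leg is too light or too heavy, so they balance 10 to 15 mm off. Which is which changes every time and cannot be seen
- spacer_c: the same spacer c, 0.13 to 0.20 kg; origin at the centre of its underside, 23 below its mid point. One of the three balances at mid-length; in the other two a sealed weight in one leg is too light or too heavy, so they balance 10 to 15 mm off. Which is which changes every time and cannot be seen
- knife (a point): middle of the knife edge's flat top, 66 above the shelf: 5 wide (x), 22 long (y). x lies level, near world -y: lay spacers along it; their mid point is then 13 below this one. The true one stays level if centred within some 2 mm (3 mm off tilts it slightly, 5 mm clearly); the others tip about 0.25 rad until a leg rests on the base, and stay so
- stand: fixed aluminium balance stand: base plate 190 (x) x 76 (y) x 12 high, the knife edge in its middle, and a 12 mm thick post 118 in +x from the knife that carries the loupe. Origin under the knife edge on the shelf, axes as the knife's
- loupe: fixed chrome loupe with clear lens, 110 across, 8 thick, level; origin at its centre, 236 above the shelf, 16 in +x from the knife. Its rim reaches 39 past the edge to -x and bars coming straight down: come in below it from the knife's -x side (from mid-shelf), tool tilted about 35 degrees, the gripper's body leaning to that side. Do not bump it
- mat: fixed flat grey mat 220 x 270 x 3 high on which the spacers start; origin at the centre of its underside
- tray_in (a point): centre of the inner floor of the fixed grey reject tray, 4 above the shelf; inside 212 (x) x 172 (y), walls 4 thick and 25 high over the shelf; its x is near world -y
- sight_ring: bystander: loose brass ring, 48 outside, 32 inside, 8 high; origin at the centre of its underside
- vial_shield: bystander: loose grey lead vial shield, 44 across, 58 high; origin at the centre of its underside
- phantom: bystander: fixed clear acrylic phantom cylinder (52 across) in a twist-lock socket (84 across), 69 high in all; origin at the centre of its underside

How it is judged:
By the outcome, as a careful person would: the job done as asked, in the order asked, and still so for the second after the job is handed in, with the robot touching nothing.
It also fails if it takes over 72 s, if anything falls off the work surface, if the arm or the gripper's body presses on something with over 40 N, if the wrist force passes 120 N, or if a joint passes its speed limit or range.

## Working session

There is one attempt and no reset: what is moved stays moved. The work goes in short steps, Python scripts to look and compute and a tool call to move; the robot and the scene stay as the last step left them, time stands still between calls to the robot, and variables do not carry over. Pictures are saved under pics/ and viewed, and the job is handed in when it is done.

Besides the shell and the picture viewer there is one more tool, called after "Emit:" in YAML: its name, and indented under it one key for each argument. drive_tool: Moves the arm, as the interface text tells. Its arguments: {"type":"object","properties":{"plan":{"type":"array","items":{"type":"array","items":{"type":"array","items":{"type":"number"}}}},"squeeze":{"type":"number"}},"required":["plan"]}

```bash
ls; mkdir -p pics; cat > h.py <<'E'
import numpy as np,cv2
from workcell import env
from scipy.spatial.transform import Rotation as R
def Rq(q): return R.from_quat([q[1],q[2],q[3],q[0]])
def snap(n,f):
    s=env.get_state(); im=env.read_camera(n); cv2.imwrite('pics/%s.png'%f,im[:,:,::-1]); return s,im
def cam(n,s=None):
    m=env.camera_model(n); K=np.array(m['camera_matrix'])
    if 'camera_from_world' in m: return K,np.array(m['camera_from_world'])
    T=np.eye(4);T[:3,:3]=Rq(s['orientation']).as_matrix();T[:3,3]=s['tcp_pos']
    return K,np.linalg.inv(T@np.array(m['T_tool_cam']))
def ray(c,uv,z):
    K,M=c; d=M[:3,:3].T@np.linalg.inv(K)@np.array([uv[0],uv[1],1.]); o=-M[:3,:3].T@M[:3,3]
    return o+d*(z-o[2])/d[2]
def proj(c,P):
    K,M=c; p=K@(M[:3,:3]@np.array(P)+M[:3,3]); return p[:2]/p[2]
E
python3 - <<'E'
from h import *
for n in ['scene','side','wrist']:
    s,im=snap(n,n+'0')
print(s)
for n in ['scene','side','wrist']:
    print(n,env.camera_model(n))
E
```

```text
pics
{'clock': 0.1, 'joint_pos': array([1.10737274e+00, 3.13934261e-01, 4.50850205e-02, 1.30361070e+00,
       2.32025618e-05, 1.43117903e+00]), 'qvel': array([-0.00078798, -0.00219441,  0.00335582,  0.00016336,  0.00139035,
       -0.00131858]), 'tau': array([ 2.08410238e-03, -4.81722593e+01,  2.99246621e+01,  1.26822718e-02,
       -1.66314790e-04,  7.70626741e-06]), 'tcp_pos': array([0.18275509, 0.54469618, 0.23048986]), 'orientation': array([ 0.6976767 ,  0.11342408,  0.69804171, -0.11454249]), 'wrist_force': array([0.43366274, 0.25372325, 0.04167546]), 'ft_torque': array([-0.00148144,  0.03771251,  0.02397808]), 'finger_gap': 0.08567155997317837}
scene {'camera_matrix': array([[443.69092381,   0.        , 257.11114002],
       [  0.        , 443.69092381, 192.83055091],
       [  0.        ,   0.        ,   1.        ]]), 'camera_from_world': array([[-0.0731479 ,  0.99725942,  0.01109194,  0.04024316],
       [ 0.74878093,  0.06226181, -0.6598868 , -0.36867137],
       [-0.65876893, -0.0399639 , -0.75128315,  1.54562417],
       [ 0.        ,  0.        ,  0.        ,  1.       
[... 381 characters left out ...]
 [ 1.89727167e-01,  7.95363308e-01, -5.75674222e-01,
         1.00803075e+00],
       [ 0.00000000e+00,  0.00000000e+00,  0.00000000e+00,
         1.00000000e+00]])}
wrist {'camera_matrix': array([[298.24966395,   0.        , 259.22167545],
       [  0.        , 298.24966395, 191.92983683],
       [  0.        ,   0.        ,   1.        ]]), 'T_tool_cam': array([[ 6.19433560e-05, -3.13550679e-01,  9.49571465e-01,
        -1.42360945e-01],
       [ 9.99999722e-01, -6.86162522e-04, -2.91805381e-04,
        -3.28297305e-04],
       [ 7.43056126e-04,  9.49571220e-01,  3.13550549e-01,
        -8.03573371e-02],
       [ 0.00000000e+00,  0.00000000e+00,  0.00000000e+00,
         1.00000000e+00]])}
```

View pics/scene0.png

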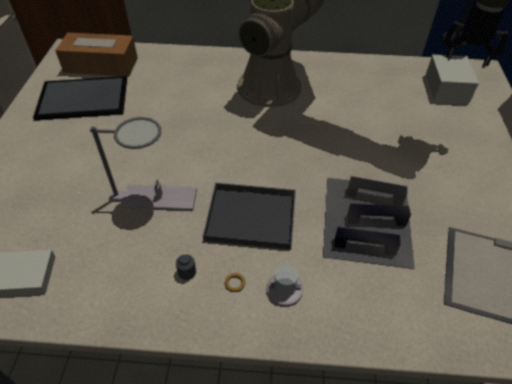

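View pics/side0.png

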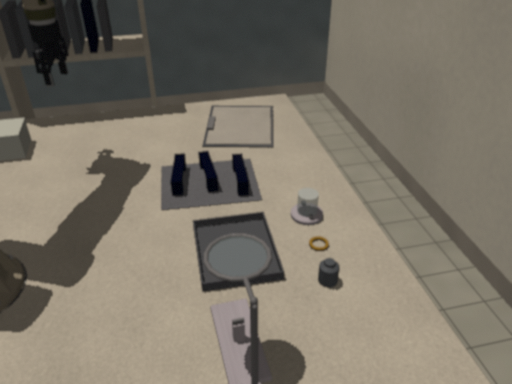

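View pics/wrist0.png

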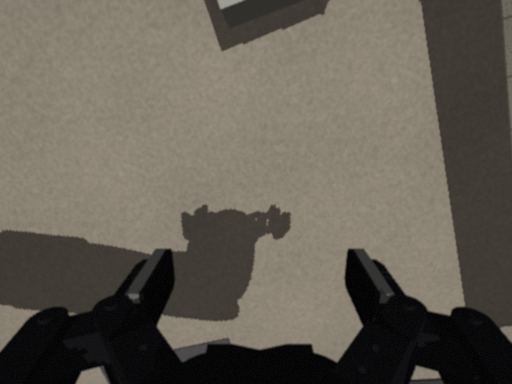

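```bash
python3 - <<'E'
from h import *
s=env.get_state()
print(Rq(s['orientation']).as_matrix().round(3))
a=cv2.imread('pics/scene0.png');b=cv2.imread('pics/side0.png')
A=cv2.resize(a[165:275,95:425],None,fx=2.4,fy=2.4,interpolation=cv2.INTER_CUBIC)
cv2.imwrite('pics/sz.png',np.clip(A*1.8,0,255))
B=cv2.resize(b[140:384,140:360],None,fx=2.4,fy=2.4,interpolation=cv2.INTER_CUBIC)
cv2.imwrite('pics/dz.png',np.clip(B*1.8,0,255))
for n,i in(('scene',a),('side',b)):
    c=cam(n); h=cv2.cvtColor(i,cv2.COLOR_BGR2HSV)
    m=((i[:,:,0].astype(int)-i[:,:,2]>12)&(i[:,:,2]<60)).astype(np.uint8)*255
    k,l,st,ce=cv2.connectedComponentsWithStats(m)
    for j in range(1,k):
        if st[j,4]>60: print(n,st[j],ce[j].round(1),ray(c,ce[j],.049).round(3))
E
```

```text
[[-0.001  0.318  0.948]
 [-0.001  0.948 -0.318]
 [-1.    -0.001 -0.   ]]
scene [ 423    0   45   56 1157] [443.1  24.7] [-0.405  0.665  0.049]
scene [493   0  19  85 659] [506.5  41.6] [-0.297  0.878  0.049]
scene [453  44  34  15 336] [471.3  51. ] [-0.218  0.729  0.049]
side [200 153  16  26 225] [207.2 166.1] [0.562 0.298 0.049]
side [172 155  12  28 241] [177.9 169.2] [0.48  0.301 0.049]
side [234 156  13  28 234] [239.6 169.4] [0.647 0.26  0.049][ WARN:0@0.935] global loadsave.cpp:1063 imwrite_ Unsupported depth image for selected encoder is fallbacked to CV_8U.
```

View pics/sz.png

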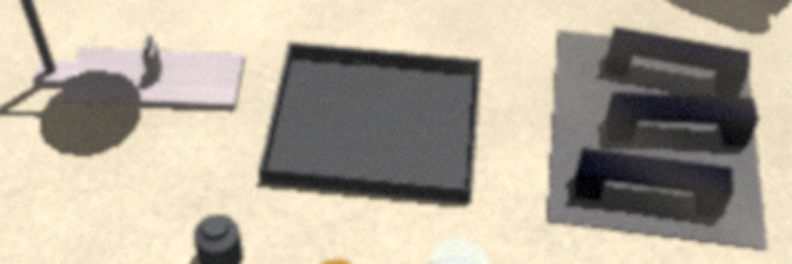

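View pics/dz.png

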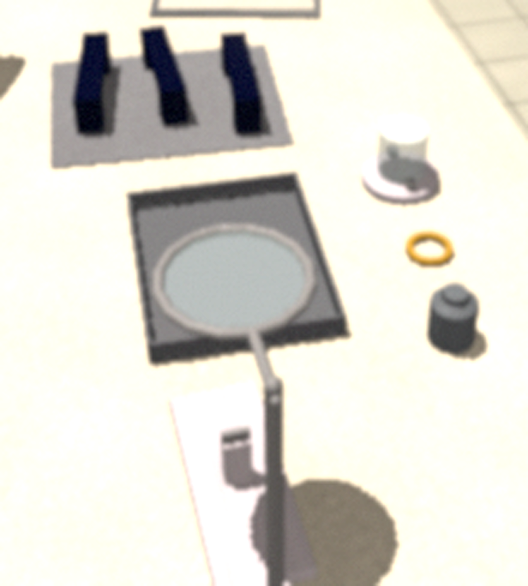

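```bash
cat >> h.py <<'E'
def Rt(tilt=35.,yaw=0.):
    # tool: x down leaning, tilt deg body leaning to +y(world, before yaw), yaw deg about world z
    t=np.radians(tilt);s,c=np.sin(t),np.cos(t)
    M=np.array([[0,1,0],[-s,0,-c],[-c,0,s]])  # columns x,y,z
    return R.from_euler('z',yaw,degrees=True)*R.from_matrix(M)
def rows(wps,p=None,q=None,vmax=4.1,wmax=7.0):
    """wps: list of (pos,Rot,finger,nrows or None)"""
    s=env.get_state()
    if p is None: p=np.array(s['tcp_pos']);q=Rq(s['orientation'])
    out=[]
    for P,Q,f,n in wps:
        P=np.array(P,float)
        d=np.linalg.norm(P-p)*100; a=np.degrees((q.inv()*Q).magnitude())
        if n is None: n=max(1,int(np.ceil(max(d/vmax,a/wmax))))
        for i in range(n):
            k=n-i
            sh=np.round(q.inv().apply((P-p)/k)*100,2)
            w=np.round(np.degrees((q.inv()*Q).as_rotvec())/k,1)
            p=p+q.apply(sh/100); q=q*R.from_rotvec(np.radians(w)); out.append([*sh,*w,f])
    while len(out)%5: out.append([0,0,0,0,0,0,out[-1][6]])
    import json
    for i in range(0,len(out),5): print(json.dumps([[[float(x) for x in np.round(r,2)+0.] for r in out[i:i+5]]]).replace('.0,',',').replace('.0]',']'))
E
python3 - <<'E'
from h import *
rows([([.55,.29,.25],Rt(0),.7,15)])
E
```

```text
[[[-0.13, -0.83, 2.86, 4.8, 0, 0, 0.7], [-0.13, -0.59, 2.92, 4.8, 0, 0, 0.7], [-0.13, -0.34, 2.96, 4.8, 0, 0, 0.7], [-0.13, -0.09, 2.98, 4.8, 0, 0, 0.7], [-0.13, 0.16, 2.98, 4.7, 0, 0, 0.7]]]
[[[-0.13, 0.4, 2.95, 4.8, 0, 0, 0.7], [-0.13, 0.64, 2.91, 4.7, 0, 0, 0.7], [-0.13, 0.88, 2.85, 4.8, 0, 0, 0.7], [-0.13, 1.12, 2.76, 4.7, 0, 0, 0.7], [-0.13, 1.34, 2.66, 4.8, 0, 0, 0.7]]]
[[[-0.13, 1.56, 2.54, 4.7, 0, 0, 0.7], [-0.12, 1.76, 2.4, 4.8, 0, 0, 0.7], [-0.13, 1.95, 2.25, 4.7, 0, 0, 0.7], [-0.12, 2.13, 2.08, 4.8, 0, 0, 0.7], [-0.13, 2.3, 1.9, 4.7, 0.1, 0, 0.7]]]
```

Emit:
drive_tool:
  plan:
    - [[-0.13, -0.83, 2.86, 4.8, 0, 0, 0.7], [-0.13, -0.59, 2.92, 4.8, 0, 0, 0.7], [-0.13, -0.34, 2.96, 4.8, 0, 0, 0.7], [-0.13, -0.09, 2.98, 4.8, 0, 0, 0.7], [-0.13, 0.16, 2.98, 4.7, 0, 0, 0.7]]

```text
clock: 0.57
tcp_pos: [0.3062, 0.4593, 0.2376]
orientation: [0.659, 0.257, 0.659, -0.257]
wrist_force: [1.4, 0.3, -0.9]
finger_gap: 0.0596
```

Emit:
drive_tool:
  plan:
    - [[-0.13, 0.4, 2.95, 4.8, 0, 0, 0.7], [-0.13, 0.64, 2.91, 4.7, 0, 0, 0.7], [-0.13, 0.88, 2.85, 4.8, 0, 0, 0.7], [-0.13, 1.12, 2.76, 4.7, 0, 0, 0.7], [-0.13, 1.34, 2.66, 4.8, 0, 0, 0.7]]

```text
clock: 0.98
tcp_pos: [0.4288, 0.3743, 0.2441]
orientation: [0.591, 0.387, 0.591, -0.388]
wrist_force: [-0.5, 0.5, -0.5]
finger_gap: 0.0594
```

Emit:
drive_tool:
  plan:
    - [[-0.13, 1.56, 2.54, 4.7, 0, 0, 0.7], [-0.12, 1.76, 2.4, 4.8, 0, 0, 0.7], [-0.13, 1.95, 2.25, 4.7, 0, 0, 0.7], [-0.12, 2.13, 2.08, 4.8, 0, 0, 0.7], [-0.13, 2.3, 1.9, 4.7, 0.1, 0, 0.7]]

```text
clock: 1.4
tcp_pos: [0.5511, 0.2894, 0.2502]
orientation: [0.499, 0.501, 0.5, -0.501]
wrist_force: [1.4, 0.4, 0.1]
finger_gap: 0.0598
```

```bash
python3 - <<'E'
from h import *
s,im=snap('wrist','w1'); print(s['clock'],s['tcp_pos'],s['joint_pos'].round(2),s['finger_gap'],np.abs(s['qvel']).max())
print(Rq(s['orientation']).as_matrix().round(3), s['wrist_force'],s['ft_torque'])
import pickle; pickle.dump((s,im),open('w1.pkl','wb'))
cv2.imwrite('pics/w1b.png',np.clip(cv2.resize(im[:,:,::-1],(800,600))*1.8,0,255).astype(np.uint8))
E
```

```text
1.4 [0.55108583 0.28939513 0.25024914] [0.35 0.41 0.23 1.39 0.   1.93] 0.05980902104743343 0.5111242019616603
[[-0.001  1.    -0.003]
 [ 0.002 -0.003 -1.   ]
 [-1.    -0.001 -0.002]] [1.3565472  0.38182563 0.14467434] [ 0.01167573  0.01019065 -0.06953485]
```

View pics/w1b.png

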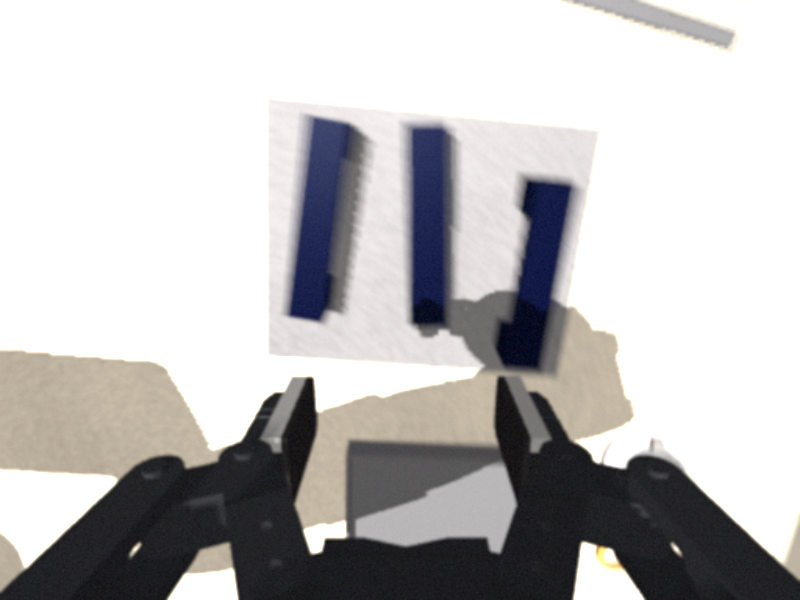

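```bash
python3 - <<'E'
from h import *
s,im=snap('wrist','w2'); print(s['clock'],s['tcp_pos'],np.abs(s['qvel']).max())
import pickle; pickle.dump((s,im),open('w2.pkl','wb'))
cv2.imwrite('pics/w2b.png',np.clip(cv2.resize(im[60:250,150:400,::-1],(800,608))[:600]*1.8,0,255).astype(np.uint8))
c=cam('wrist',s)
i=im.astype(int)
m=((i[:,:,2]-i[:,:,0]>10)&(i[:,:,0]<60)).astype(np.uint8)*255
k,l,st,ce=cv2.connectedComponentsWithStats(m)
for j in range(1,k):
    if st[j,4]>300 and st[j,1]<240:
        r=cv2.minAreaRect(cv2.findContours((l==j).astype(np.uint8),0,1)[0][0])
        print(st[j],r); 
        for p in cv2.boxPoints(r): print(p.round(1),ray(c,p,.049).round(4))
E
```

```text
1.45 [0.55583069 0.28608133 0.24985898] 0.08828292739666807
[ 176   70   41  132 3491] ((194.18902587890625, 135.79879760742188), (31.472990036010742, 129.64662170410156), 6.340191841125488)
[171.4 198.5] [0.4488 0.2459 0.049 ]
[185.7  69.6] [0.4793 0.3913 0.049 ]
[217.   73.1] [0.5124 0.3874 0.049 ]
[202.7 202. ] [0.4866 0.2409 0.049 ]
[ 250   73   30  131 3248] ((265.7433166503906, 137.85256958007812), (129.36642456054688, 26.5634822845459), 87.39744567871094)
[249.5  73.8] [0.5472 0.3863 0.049 ]
[276.1  72.6] [0.5757 0.3872 0.049 ]
[281.9 201.9] [0.5837 0.2397 0.049 ]
[255.4 203.1] [0.5511 0.2386 0.049 ]
[ 312  108   48  122 3243] ((334.9936828613281, 168.152587890625), (32.96207046508789, 123.22773742675781), 7.891703128814697)
[310.2 226.9] [0.6197 0.2056 0.049 ]
[327.1 104.9] [0.6323 0.3533 0.049 ]
[359.8 109.4] [0.6689 0.348  0.049 ]
[342.9 231.4] [0.6614 0.1987 0.049 ]
```

View pics/w2b.png

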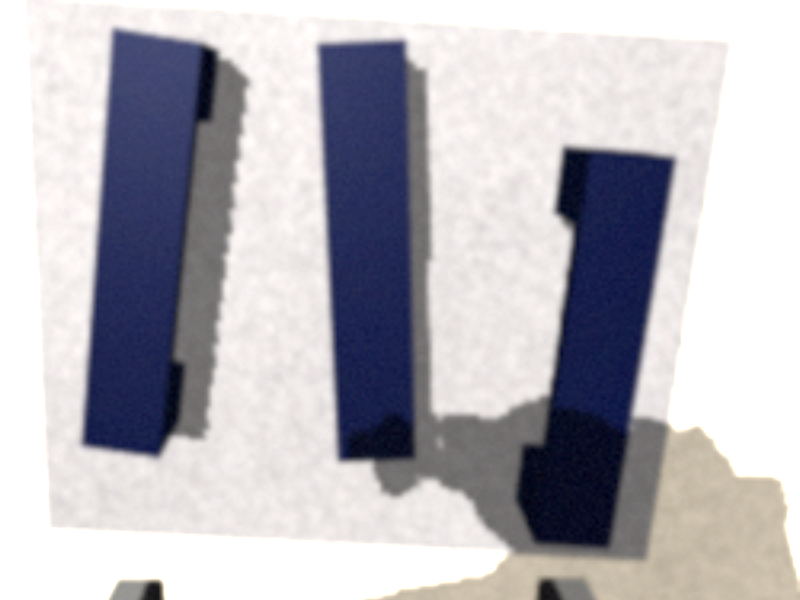

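```bash
python3 - <<'E'
from h import *
import pickle; s,im=pickle.load(open('w2.pkl','rb')); c=cam('wrist',s)
D={'A':[(113,29),(204,44),(158,455),(84,444)],'B':[(319,44),(405,41),(412,457),(339,459)],'C':[(585,153),(675,157),(608,545),(537,540)]}
for k,v in D.items():
    P=np.array([ray(c,(150+u/3.2,60+w/3.2),.049)[:2] for u,w in v])
    a=(P[0]+P[1])/2-(P[2]+P[3])/2
    print(k,P.mean(0).round(4),'len',np.linalg.norm(a).round(4),'wid',np.linalg.norm(P[0]-P[1]).round(4),np.linalg.norm(P[2]-P[3]).round(4),'yaw',np.degrees(np.arctan2(-a[0],a[1])).round(1))
# knife / stand / tray / loupe rough from scene
c=cam('scene'); g=lambda u,v,z:ray(c,(95+u/2.4,165+v/2.4),z).round(4)
print('knife',g(150,38,.066)); 
for q in [(245,56),(236,107),(78,48)]: print('base',g(*q,.012))
for q in [(290,44),(480,61),(469,201),(260,184)]: print('tray',g(*q,.025))
cs=cam('side'); g2=lambda u,v,z:ray(cs,(140+u/2.4,140+v/2.4),z).round(4)
print('knife side',g2(235,434,.066)); 
for q in [(128,195),(297,176),(347,330),(152,360)]: print('tray',g2(*q,.025))
for q in [(172,400)]: print('base',g2(*q,.012))
print('loupe', ray(cam('scene'),(138,132),.236), g2(234,280,.236))
E
```

```text
A [0.4812 0.3162] len 0.1485 wid 0.0304 0.0283 yaw -9.8
B [0.5638 0.3125] len 0.1484 wid 0.0288 0.028 yaw 1.5
C [0.649  0.2754] len 0.148 wid 0.0314 0.0283 yaw -4.2
knife [ 0.5306 -0.2626  0.066 ]
base [ 0.5005 -0.1684  0.012 ]
base [ 0.5755 -0.1661  0.012 ]
base [ 0.5042 -0.3605  0.012 ]
tray [ 0.4896 -0.1175  0.025 ]
tray [0.4975 0.0982 0.025 ]
tray [0.6871 0.0904 0.025 ]
tray [ 0.6835 -0.1219  0.025 ]
knife side [ 0.5352 -0.2704  0.066 ]
tray [0.4951 0.0901 0.025 ]
tray [0.6712 0.0806 0.025 ]
tray [ 0.6603 -0.1466  0.025 ]
tray [ 0.4872 -0.1418  0.025 ]
base [ 0.4981 -0.1785  0.012 ]
loupe [ 0.53565412 -0.28005354  0.236     ] [ 0.5361 -0.2843  0.236 ]
```

```bash
cat >> h.py <<'E'
def tcp(g,Q): return np.array(g)+0.019*Q.apply([1,0,0])
def pre(g,Q,d): return tcp(g,Q)-d*Q.apply([1,0,0])
E
python3 - <<'E'
from h import *
Q=Rt(35,-9.8); g=[.4812,.3162,.044]
rows([(pre(g,Q,.08),Q,.7,6),(tcp(g,Q),Q,.7,4)])
E
```

```text
[[[2.59, -1.11, -1.04, 1.5, -5.8, -0.5, 0.7], [2.49, -1.12, -1.27, 1.5, -5.8, -0.5, 0.7], [2.36, -1.14, -1.49, 1.5, -5.8, -0.5, 0.7], [2.21, -1.16, -1.69, 1.6, -5.9, -0.5, 0.7], [2.03, -1.19, -1.87, 1.5, -5.8, -0.5, 0.7]]]
[[[1.84, -1.23, -2.04, 1.6, -5.9, -0.4, 0.7], [2, 0, 0, 0, 0, 0, 0.7], [2, 0, 0, 0, 0, 0, 0.7], [2, 0, 0, 0, 0, 0, 0.7], [2, 0, 0, 0, 0, 0, 0.7]]]
```

Emit:
drive_tool:
  plan:
    - [[2.59, -1.11, -1.04, 1.5, -5.8, -0.5, 0.7], [2.49, -1.12, -1.27, 1.5, -5.8, -0.5, 0.7], [2.36, -1.14, -1.49, 1.5, -5.8, -0.5, 0.7], [2.21, -1.16, -1.69, 1.6, -5.9, -0.5, 0.7], [2.03, -1.19, -1.87, 1.5, -5.8, -0.5, 0.7]]

```text
clock: 1.92
tcp_pos: [0.4937, 0.3438, 0.121]
orientation: [-0.566, -0.379, -0.334, 0.651]
wrist_force: [-0.4, 0.6, -0.1]
finger_gap: 0.0598
```

Emit:
drive_tool:
  plan:
    - [[1.84, -1.23, -2.04, 1.6, -5.9, -0.4, 0.7], [2, 0, 0, 0, 0, 0, 0.7], [2, 0, 0, 0, 0, 0, 0.7], [2, 0, 0, 0, 0, 0, 0.7], [2, 0, 0, 0, 0, 0, 0.7]]

```text
clock: 2.33
tcp_pos: [0.4743, 0.3081, 0.0267]
orientation: [-0.574, -0.35, -0.299, 0.677]
wrist_force: [-0.2, 0.4, 0.6]
finger_gap: 0.0594
```

```bash
python3 - <<'E'
from h import *
Q=Rt(35,-9.8); g=[.4812,.3162,.044]
s,im=snap('wrist','w3');s=env.get_state();print(s['tcp_pos'],tcp(g,Q),s['joint_pos'].round(2),np.degrees((Rq(s['orientation']).inv()*Q).magnitude()))
cv2.imwrite('pics/w3b.png',np.clip(cv2.resize(im[:,:,::-1],(800,600))*1.5,0,255).astype(np.uint8))
E
```

```text
[0.472769   0.30527086 0.02444488] [0.47934506 0.30546107 0.02843611] [ 0.64  0.83  0.23  1.44 -0.41  2.48] 0.6347577760273694
```

View pics/w3b.png

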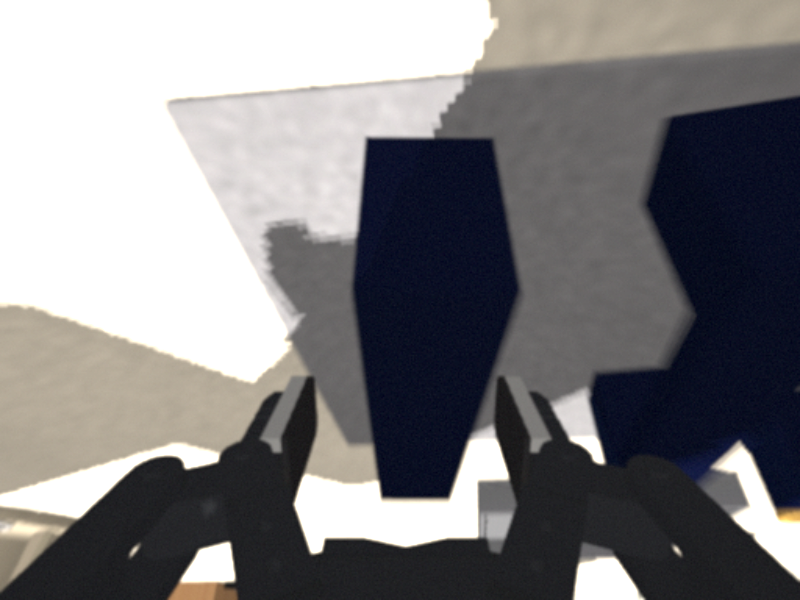

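```bash
python3 - <<'E'
from h import *
s=env.get_state();c=cam('wrist',s)
P=np.array([ray(c,(u/1.5625,v/1.5625),.049) for u,v in [(355,288),(519,288),(449,497),(382,497)]])
print(P.round(4),P.mean(0)); a=(P[0]+P[1]-P[2]-P[3])/2; print(np.linalg.norm(a),np.degrees(np.arctan2(-a[0],a[1])))
print(s['qvel'].round(3))
g=P.mean(0); g[2]=.044; Q=Rt(35,-9.8); print(g)
rows([(tcp(g,Q),Q,.7,2)])
E
```

```text
[[0.4798 0.3951 0.049 ]
 [0.5052 0.3911 0.049 ]
 [0.4829 0.2634 0.049 ]
 [0.4576 0.267  0.049 ]] [0.48136552 0.32915616 0.049     ]
0.12976670129898732 -9.879115154980699
[ 0.004 -0.001  0.06   0.097  0.018  0.026]
[0.48136552 0.32915616 0.044     ]
[[[-0.57, 0.22, -0.46, 0.3, 0.2, 0, 0.7], [-0.57, 0.23, -0.46, 0.2, 0.1, 0, 0.7], [0, 0, 0, 0, 0, 0, 0.7], [0, 0, 0, 0, 0, 0, 0.7], [0, 0, 0, 0, 0, 0, 0.7]]]
```

```bash
python3 - <<'E'
from h import *
Q=Rt(35,-9.8); g=[.4812,.3162,.044]
rows([(tcp(g,Q),Q,.7,2)])
E
```

```text
[[[-0.2, 0.32, 0.07, 0.3, 0.2, 0, 0.7], [-0.2, 0.32, 0.06, 0.2, 0.1, 0, 0.7], [0, 0, 0, 0, 0, 0, 0.7], [0, 0, 0, 0, 0, 0, 0.7], [0, 0, 0, 0, 0, 0, 0.7]]]
```

Emit:
drive_tool:
  plan:
    - [[-0.2, 0.32, 0.07, 0.3, 0.2, 0, 0.7], [-0.2, 0.32, 0.06, 0.2, 0.1, 0, 0.7], [0, 0, 0, 0, 0, 0, 0.7], [0, 0, 0, 0, 0, 0, 0.7], [0, 0, 0, 0, 0, 0, 0.7]]

```text
clock: 2.8
tcp_pos: [0.4831, 0.3091, 0.0349]
orientation: [-0.571, -0.358, -0.297, 0.676]
wrist_force: [-0.2, 0.8, -0.0]
finger_gap: 0.0598
```

```bash
python3 - <<'E'
from h import *
s,im=snap('wrist','w4');print(s['tcp_pos'],np.abs(s['qvel']).max())
cv2.imwrite('pics/w4b.png',np.clip(cv2.resize(im[:,:,::-1],(800,600))*1.5,0,255).astype(np.uint8))
import pickle; pickle.dump((s,im),open('w4.pkl','wb'))
E
```

```text
[0.48312247 0.30907844 0.03488736] 0.013980815365010784
```

View pics/w4b.png

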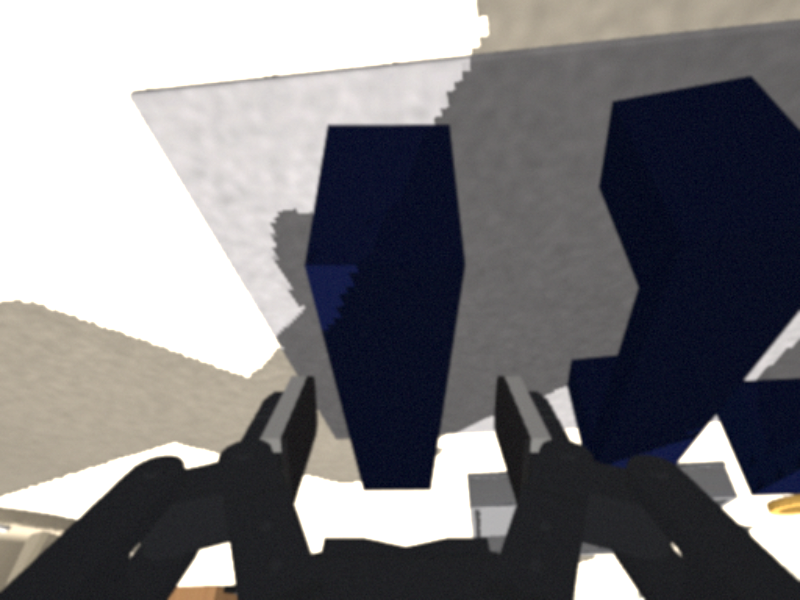

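```bash
python3 - <<'E'
from h import *
import pickle; s,im=pickle.load(open('w4.pkl','rb'))
c=cam('wrist',s)
for z in (.044,.049):
    P=np.array([ray(c,(u/1.5625,v/1.5625),z) for u,v in [(306,265),(464,265),(430,489),(364,489)]])
    a=(P[0]+P[1]-P[2]-P[3])/2; print(P.mean(0),np.linalg.norm(a),np.degrees(np.arctan2(-a[0],a[1])),np.linalg.norm(P[0]-P[1]),np.linalg.norm(P[3]-P[2]))
Q=Rt(35,-9.8); g=[.4812,.3162,.044]
print(env.get_state()['tcp_pos'])
rows([(tcp(g,Q),Q,.7,2),(tcp(g,Q),Q,.0,3)])
E
```

```text
[0.47841994 0.30556713 0.044     ] 0.16081482687987442 -9.78118491450975 0.03186331701132698 0.03145968480852302
[0.48076256 0.31743487 0.049     ] 0.14794030192424518 -9.781184914509769 0.029312401290490602 0.028941083103556413
[0.48284043 0.30888516 0.03459387]
[[[0.37, -0.15, -0.01, -0.1, -0.2, -0.1, 0.7], [0.36, -0.14, -0.01, -0.1, -0.2, -0.2, 0.7], [0, 0, 0, 0, 0, 0, 0], [0, 0, 0, 0, 0, 0, 0], [0, 0, 0, 0, 0, 0, 0]]]
```

Emit:
drive_tool:
  plan:
    - [[0.37, -0.15, 0, -0.1, -0.2, -0.1, 0.7], [0.36, -0.14, 0, -0.1, -0.2, -0.2, 0.7], [0, 0, 0, 0, 0, 0, 0], [0, 0, 0, 0, 0, 0, 0], [0, 0, 0, 0, 0, 0, 0]]
  squeeze: 40

```text
clock: 3.27
tcp_pos: [0.4786, 0.3046, 0.0275]
orientation: [-0.571, -0.352, -0.297, 0.679]
wrist_force: [0.4, 0.4, -1.0]
finger_gap: 0.0294
```

```bash
cat >> h.py <<'E'
import pickle
def setc(p,q): pickle.dump((np.array(p),q.as_quat()),open('cmd.pkl','wb'))
def setm(): s=env.get_state(); setc(s['tcp_pos'],Rq(s['orientation']))
_rows=rows
def go(wps):
    p,q=pickle.load(open('cmd.pkl','rb')); q=R.from_quat(q)
    s=env.get_state(); print('cmd-meas mm',(1000*(p-s['tcp_pos'])).round(1),'deg',np.degrees((Rq(s['orientation']).inv()*q).magnitude()).round(2))
    _rows(wps,p,q); pickle.dump((np.array(wps[-1][0],float),wps[-1][1].as_quat()),open('cmd.pkl','wb'))
E
python3 - <<'E'
from h import *
Q=Rt(35,-9.8); g=[.4812,.3162,.044]
setc(tcp(g,Q),Q)
Q2=Rt(35,0)
go([(pre(g,Q,.074),Q,0,2),(tcp([.46,-.11,.17],Q2),Q2,0,12),(tcp([.46,-.11,.17],Q2),Q2,0,1)])
E
```

```text
cmd-meas mm [0.8 0.9 0.9] deg 0.14
[[[-3.7, 0, 0, 0, 0, 0, 0], [-3.7, 0, 0, 0, 0, 0, 0], [1.78, 0.45, 3.49, -0.7, 0, 0.5, 0], [1.78, 0.39, 3.5, -0.7, 0, 0.5, 0], [1.79, 0.33, 3.5, -0.7, 0, 0.5, 0]]]
[[[1.79, 0.27, 3.51, -0.7, 0, 0.5, 0], [1.79, 0.21, 3.51, -0.7, 0, 0.5, 0], [1.79, 0.15, 3.51, -0.6, 0, 0.4, 0], [1.8, 0.1, 3.51, -0.7, 0, 0.5, 0], [1.8, 0.05, 3.51, -0.6, 0, 0.4, 0]]]
[[[1.79, 0, 3.51, -0.7, 0, 0.5, 0], [1.8, -0.06, 3.52, -0.6, 0, 0.4, 0], [1.79, -0.11, 3.51, -0.7, 0, 0.5, 0], [1.79, -0.18, 3.51, -0.6, 0, 0.4, 0], [0, 0, 0, 0, 0, 0, 0]]]
```

Emit:
drive_tool:
  plan:
    - [[-3.7, 0, 0, 0, 0, 0, 0], [-3.7, 0, 0, 0, 0, 0, 0], [1.78, 0.45, 3.49, -0.7, 0, 0.5, 0], [1.78, 0.39, 3.5, -0.7, 0, 0.5, 0], [1.79, 0.33, 3.5, -0.7, 0, 0.5, 0]]

```text
clock: 3.68
tcp_pos: [0.4809, 0.2301, 0.1043]
orientation: [-0.587, -0.346, -0.305, 0.665]
wrist_force: [1.1, 0.0, -0.5]
finger_gap: 0.0291
```

Emit:
drive_tool:
  plan:
    - [[1.79, 0.27, 3.51, -0.7, 0, 0.5, 0], [1.79, 0.21, 3.51, -0.7, 0, 0.5, 0], [1.79, 0.15, 3.51, -0.6, 0, 0.4, 0], [1.8, 0.1, 3.51, -0.7, 0, 0.5, 0], [1.8, 0.05, 3.51, -0.6, 0, 0.4, 0]]

```text
clock: 4.1
tcp_pos: [0.4676, 0.0327, 0.1322]
orientation: [-0.609, -0.335, -0.317, 0.645]
wrist_force: [0.3, -0.4, -1.0]
finger_gap: 0.0294
```

Emit:
drive_tool:
  plan:
    - [[1.79, 0, 3.51, -0.7, 0, 0.5, 0], [1.8, -0.06, 3.52, -0.6, 0, 0.4, 0], [1.79, -0.11, 3.51, -0.7, 0, 0.5, 0], [1.79, -0.18, 3.51, -0.6, 0, 0.4, 0], [0, 0, 0, 0, 0, 0, 0]]

```text
clock: 4.52
tcp_pos: [0.4581, -0.1271, 0.1559]
orientation: [-0.626, -0.327, -0.324, 0.63]
wrist_force: [0.3, 0.5, -1.3]
finger_gap: 0.029
```

Emit:
drive_tool:
  plan:
    - [[0, 0, 0, 0, 0, 0, 0], [0, 0, 0, 0, 0, 0, 0], [0, 0, 0, 0, 0, 0, 0], [0, 0, 0, 0, 0, 0, 0], [0, 0, 0, 0, 0, 0, 0]]

```text
clock: 4.93
tcp_pos: [0.4596, -0.1203, 0.1537]
orientation: [-0.627, -0.325, -0.327, 0.627]
wrist_force: [-0.5, -0.7, -2.0]
finger_gap: 0.0295
```

```bash
python3 - <<'E'
from h import *
s,im=snap('wrist','w5');print(s['clock'],s['tcp_pos'],s['joint_pos'].round(2),np.abs(s['qvel']).max(),s['wrist_force'],s['ft_torque'])
print(tcp([.46,-.11,.17],Rt(35,0)), np.degrees((Rq(s['orientation']).inv()*Rt(35,0)).as_rotvec()))
cv2.imwrite('pics/w5b.png',np.clip(cv2.resize(im[:,:,::-1],(800,600))*1.5,0,255).astype(np.uint8))
pickle.dump((s,im),open('w5.pkl','wb'))
E
```

```text
4.9333 [ 0.45961209 -0.12034474  0.15370273] [-0.06  0.18 -0.47  0.88 -0.61  1.49] 0.0035674126913461234 [-0.46592409 -0.66263679 -1.98336809] [ 0.63119632 -0.03559605 -0.00425627]
[ 0.46       -0.12089795  0.15443611] [0.14415126 0.05914591 0.08107961]
```

View pics/w5b.png

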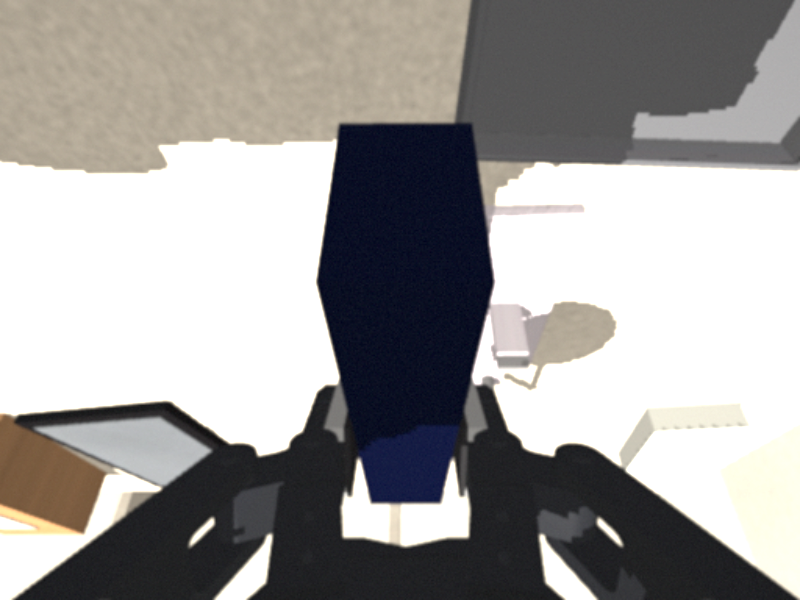

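```bash
python3 - <<'E'
from h import *
s,im=pickle.load(open('w5.pkl','rb'))
cv2.imwrite('pics/w5c.png',cv2.resize(im[120:250,295:400,::-1],None,fx=5,fy=4.6,interpolation=cv2.INTER_CUBIC))
E
```

```text
(no output)
```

View pics/w5c.png

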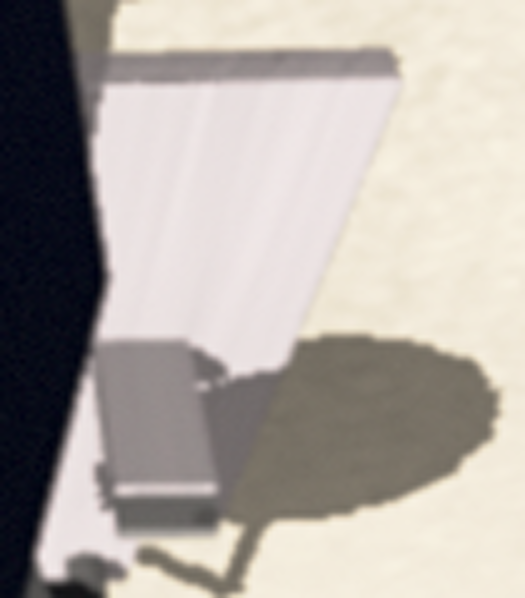

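```bash
python3 - <<'E'
from h import *
s,im=pickle.load(open('w5.pkl','rb')); c=cam('wrist',s)
f=lambda u,v:(295+(u+.5)/5-.5,120+(v+.5)/4.6-.5)
def yplane(uv,y):
    K,M=c; d=M[:3,:3].T@np.linalg.inv(K)@np.array([uv[0],uv[1],1.]); o=-M[:3,:3].T@M[:3,3]
    return (o+d*(y-o[1])/d[1]).round(4)
print('cam',(-c[1][:3,:3].T@c[1][:3,3]).round(4))
for v in (485,495,528,535): print(v,'z.066:',ray(c,f(118,v),.066).round(4),ray(c,f(218,v),.066).round(4), 'y-.2625', yplane(f(165,v),-.2625))
print('base end', ray(c,f(108,83),.012),ray(c,f(402,78),.012), ray(c,f(392,50),0))
print('block foot', ray(c,f(98,340),.012),ray(c,f(190,342),.012))
print('side edge',ray(c,f(292,360),.012))
# spacer in hand
inv=np.linalg.inv
P=[(317,283),(493,283),(441,501),(371,501)]
for z in(.170+.005,):
  A=np.array([ray(c,((u+.5)/1.5625-.5,(v+.5)/1.5625-.5),z) for u,v in P]);a=(A[0]+A[1]-A[2]-A[3])/2
  print(A.round(4),A.mean(0),np.linalg.norm(a),np.degrees(np.arctan2(-a[0],a[1])), s['tcp_pos']-.019*Rq(s['orientation']).apply([1,0,0]))
E
```

```text
cam [0.4596 0.0271 0.224 ]
485 z.066: [ 0.5208 -0.2426  0.066 ] [ 0.5416 -0.2425  0.066 ] y-.2625 [ 0.5358 -0.2625  0.0543]
495 z.066: [ 0.5215 -0.2471  0.066 ] [ 0.5425 -0.247   0.066 ] y-.2625 [ 0.5354 -0.2625  0.0571]
528 z.066: [ 0.524  -0.2627  0.066 ] [ 0.5459 -0.2626  0.066 ] y-.2625 [ 0.5342 -0.2625  0.0661]
535 z.066: [ 0.5245 -0.2662  0.066 ] [ 0.5466 -0.2661  0.066 ] y-.2625 [ 0.534  -0.2625  0.0679]
base end [ 0.51365394 -0.17051534  0.012     ] [ 0.56935005 -0.16897853  0.012     ] [ 0.5710994 -0.1720635  0.       ]
block foot [ 0.52509036 -0.26050881  0.012     ] [ 0.54728059 -0.26130909  0.012     ]
side edge [ 0.57376349 -0.26928725  0.012     ]
[[ 0.4447 -0.0339  0.175 ]
 [ 0.4742 -0.0338  0.175 ]
 [ 0.4745 -0.179   0.175 ]
 [ 0.4452 -0.1793  0.175 ]] [ 0.45964181 -0.10649405  0.175     ] 0.14522626529166222 0.1626973841811623 [ 0.45963895 -0.10943072  0.16925533]
```

```bash
python3 - <<'E'
from h import *
Q=Rt(35,2); g=[.535,-.2647,.075]
print(pre(g,Q,.11))
go([(pre(g,Q,.11),Q,0,3),(tcp(g,Q),Q,0,5),(tcp(g,Q),Q,0,2)])
E
```

```text
[ 0.5331784  -0.21253634  0.14954284]
cmd-meas mm [ 0.4 -0.4  0.7] deg 0.17
[[[1.89, 2.44, 2.41, -0.5, 0, 0.4, 0], [1.9, 2.4, 2.43, -0.6, 0, 0.4, 0], [1.92, 2.37, 2.45, -0.5, 0, 0.3, 0], [2.2, 0, 0, 0, 0, 0, 0], [2.2, 0, 0, 0, 0, 0, 0]]]
[[[2.2, 0, 0, 0, 0, 0, 0], [2.2, 0, 0, 0, 0, 0, 0], [2.2, 0.01, 0, 0, 0, 0, 0], [0, 0, 0, 0, 0, 0, 0], [0, 0, 0, 0, 0, 0, 0]]]
```

Emit:
drive_tool:
  plan:
    - [[1.89, 2.44, 2.41, -0.5, 0, 0.4, 0], [1.9, 2.4, 2.43, -0.6, 0, 0.4, 0], [1.92, 2.37, 2.45, -0.5, 0, 0.3, 0], [2.2, 0, 0, 0, 0, 0, 0], [2.2, 0, 0, 0, 0, 0, 0]]

```text
clock: 5.4
tcp_pos: [0.5358, -0.2398, 0.1138]
orientation: [0.638, 0.321, 0.331, -0.617]
wrist_force: [0.2, -0.4, -2.6]
finger_gap: 0.0293
```

Emit:
drive_tool:
  plan:
    - [[2.2, 0, 0, 0, 0, 0, 0], [2.2, 0, 0, 0, 0, 0, 0], [2.2, 0, 0, 0, 0, 0, 0], [0, 0, 0, 0, 0, 0, 0], [0, 0, 0, 0, 0, 0, 0]]

```text
clock: 5.82
tcp_pos: [0.5334, -0.2759, 0.0577]
orientation: [0.637, 0.32, 0.333, -0.618]
wrist_force: [0.2, -0.1, -1.6]
finger_gap: 0.0294
```

```bash
python3 - <<'E'
from h import *
Q=Rt(35,2); g=[.535,-.2647,.075]
s,im=snap('side','s1');print(s['clock'],s['tcp_pos'],tcp(g,Q),np.abs(s['qvel']).max(),s['wrist_force'],s['ft_torque'])
s,i2=snap('scene','c1')
cv2.imwrite('pics/s1b.png',np.hstack([np.clip(cv2.resize(im[240:384,180:330,::-1],(400,384),interpolation=2)*1.5,0,255),np.clip(cv2.resize(i2[100:230,80:215,::-1],(400,384),interpolation=2)*1.5,0,255)]).astype(np.uint8))
g[2]=.072; go([(tcp(g,Q),Q,0,3)])
E
```

```text
5.8167 [ 0.53335178 -0.2758842   0.05766976] [ 0.53538033 -0.27559131  0.05943611] 0.03118504212073684 [ 0.18308455 -0.10078284 -1.59405979] [ 6.95327980e-01 -2.88021240e-04  1.05977315e-02]
cmd-meas mm [ 0.6  0.2 -0.2] deg 0.15
[[[0.08, 0, -0.06, 0, 0, 0, 0], [0.08, 0, -0.06, 0, 0, 0, 0], [0.09, 0, -0.05, 0, 0, 0, 0], [0, 0, 0, 0, 0, 0, 0], [0, 0, 0, 0, 0, 0, 0]]]
```

View pics/s1b.png

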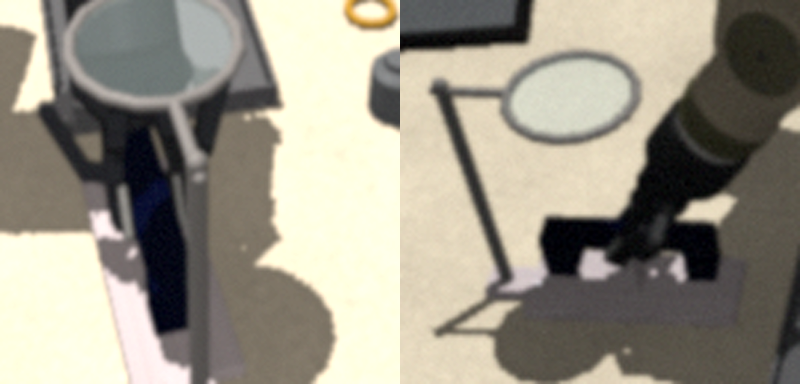

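Emit:
drive_tool:
  plan:
    - [[0.08, 0, -0.06, 0, 0, 0, 0], [0.08, 0, -0.06, 0, 0, 0, 0], [0.09, 0, -0.05, 0, 0, 0, 0], [0, 0, 0, 0, 0, 0, 0], [0, 0, 0, 0, 0, 0, 0]]

```text
clock: 6.33
tcp_pos: [0.5344, -0.2763, 0.0565]
orientation: [0.637, 0.32, 0.332, -0.617]
wrist_force: [-0.0, 0.2, -1.6]
finger_gap: 0.0292
```

Emit:
drive_tool:
  plan:
    - [[0.08, 0, -0.06, 0, 0, 0, 0], [0, 0, 0, 0, 0, 0, 0], [0, 0, 0, 0, 0, 0, 0], [0, 0, 0, 0, 0, 0, 0], [0, 0, 0, 0, 0, 0, 0]]

```text
clock: 6.75
tcp_pos: [0.5342, -0.2766, 0.0551]
orientation: [0.637, 0.32, 0.332, -0.617]
wrist_force: [0.6, -0.6, -2.2]
finger_gap: 0.0292
```

```bash
python3 - <<'E'
from h import *
Q=Rt(35,2); g=[.535,-.2647,.071]; setc(tcp(g,Q),Q)
s=env.get_state();print(s['tcp_pos'],tcp(g,Q),s['wrist_force'],s['ft_torque'])
E
```

```text
[ 0.53422515 -0.2765547   0.05514943] [ 0.53538033 -0.27559131  0.05543611] [ 0.59647331 -0.56813988 -2.15711475] [0.68261328 0.02743529 0.01322881]
```

Emit:
drive_tool:
  plan:
    - [[0.08, 0, -0.06, 0, 0, 0, 0], [0, 0, 0, 0, 0, 0, 0], [0, 0, 0, 0, 0, 0, 0], [0, 0, 0, 0, 0, 0, 0], [0, 0, 0, 0, 0, 0, 0]]

```text
clock: 7.17
tcp_pos: [0.5344, -0.2766, 0.0544]
orientation: [0.637, 0.32, 0.332, -0.617]
wrist_force: [0.8, 0.2, 0.5]
finger_gap: 0.0293
```

Emit:
drive_tool:
  plan:
    - [[0, 0, 0, 0, 0, 0, 0.6], [0, 0, 0, 0, 0, 0, 0.6], [0, 0, 0, 0, 0, 0, 0.6], [0, 0, 0, 0, 0, 0, 0.6], [0, 0, 0, 0, 0, 0, 0.6]]

```text
clock: 7.58
tcp_pos: [0.5343, -0.2765, 0.0542]
orientation: [0.637, 0.32, 0.332, -0.617]
wrist_force: [0.2, -0.1, -0.2]
finger_gap: 0.0512
```

Emit:
drive_tool:
  plan:
    - [[-1.5, 0, 0, 0, 0, 0, 0.6], [-2.5, 0, 0, 0, 0, 0, 0.6], [-3, 0, 0, 0, 0, 0, 0.6], [-2.5, 0, 0, 0, 0, 0, 0.6], [-1.5, 0, 0, 0, 0, 0, 0.6]]

```text
clock: 8.0
tcp_pos: [0.5333, -0.2124, 0.1468]
orientation: [0.638, 0.321, 0.331, -0.617]
wrist_force: [0.7, -0.5, 0.1]
finger_gap: 0.0516
```

```bash
python3 - <<'E'
from h import *
s,im=snap('side','s2');print(s['clock'],s['tcp_pos'],s['wrist_force'])
s,i2=snap('scene','c2')
s,i3=snap('wrist','w6'); pickle.dump((s,i3),open('w6.pkl','wb')); print(s['tcp_pos'],np.abs(s['qvel']).max())
cv2.imwrite('pics/s2b.png',np.hstack([np.clip(cv2.resize(im[240:384,180:330,::-1],(400,384),interpolation=2)*1.5,0,255),np.clip(cv2.resize(i2[100:230,80:215,::-1],(400,384),interpolation=2)*1.5,0,255)]).astype(np.uint8))
cv2.imwrite('pics/w6b.png',np.clip(cv2.resize(i3[:,:,::-1],(800,600))*1.5,0,255).astype(np.uint8))
Q=Rt(35,2); g=[.535,-.2647,.07]; setc(pre(g,Q,.11),Q); 
E
```

```text
8.0 [ 0.53328539 -0.21243091  0.14678416] [ 0.65947743 -0.47894395  0.08045234]
[ 0.53434877 -0.21261486  0.14701396] 0.057913157442102264
```

View pics/s2b.png

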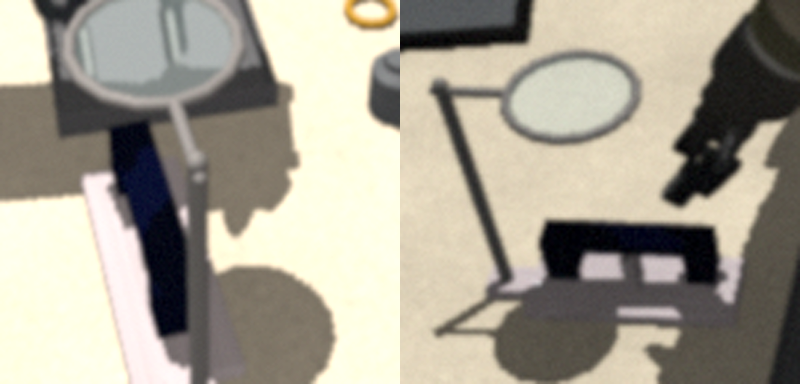

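View pics/w6b.png

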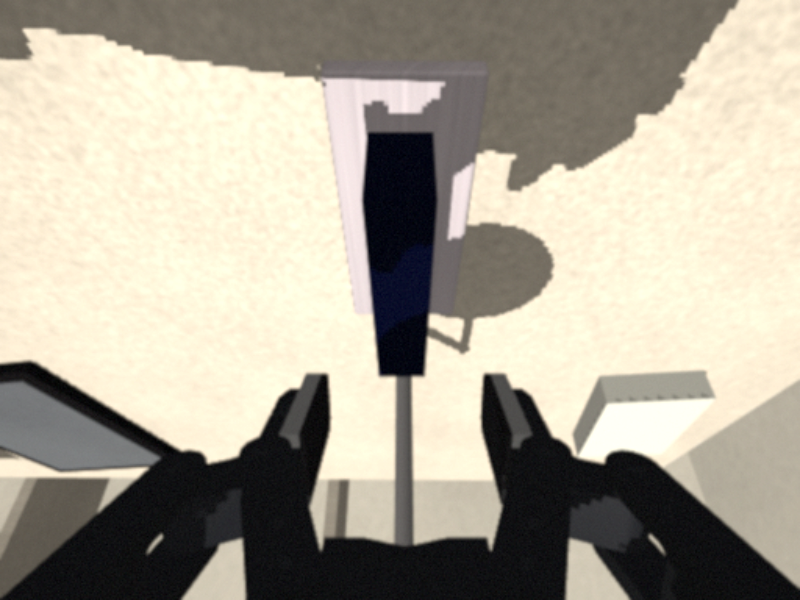

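```bash
python3 - <<'E'
from h import *
Q=Rt(0,1.5); g=[.5638,.3125,.044]
go([(pre(g,Q,.10),Q,.7,14),(pre(g,Q,.10),Q,.7,1)])
E
```

```text
cmd-meas mm [-0.3  0.5 -0.8] deg 0.13
[[[-2.03, 0.35, -3.14, 0, 2.5, 0, 0.7], [-1.89, 0.35, -3.23, 0, 2.5, 0, 0.7], [-1.75, 0.35, -3.31, 0, 2.5, 0, 0.7], [-1.6, 0.35, -3.38, 0, 2.5, 0, 0.7], [-1.45, 0.35, -3.45, 0, 2.5, 0, 0.7]]]
[[[-1.3, 0.35, -3.51, 0.1, 2.5, 0, 0.7], [-1.15, 0.34, -3.56, 0, 2.5, 0, 0.7], [-0.99, 0.34, -3.61, 0.1, 2.5, 0, 0.7], [-0.83, 0.34, -3.65, 0.1, 2.5, 0, 0.7], [-0.68, 0.33, -3.69, 0, 2.5, 0, 0.7]]]
[[[-0.51, 0.33, -3.71, 0.1, 2.5, 0, 0.7], [-0.35, 0.32, -3.73, 0, 2.5, 0, 0.7], [-0.19, 0.33, -3.74, 0.1, 2.5, -0.1, 0.7], [-0.03, 0.32, -3.75, 0, 2.5, 0, 0.7], [0, 0, 0, 0, 0, 0, 0.7]]]
```

Emit:
drive_tool:
  plan:
    - [[-2.03, 0.35, -3.14, 0, 2.5, 0, 0.7], [-1.89, 0.35, -3.23, 0, 2.5, 0, 0.7], [-1.75, 0.35, -3.31, 0, 2.5, 0, 0.7], [-1.6, 0.35, -3.38, 0, 2.5, 0, 0.7], [-1.45, 0.35, -3.45, 0, 2.5, 0, 0.7]]

```text
clock: 8.57
tcp_pos: [0.543, -0.025, 0.1351]
orientation: [0.596, 0.386, 0.4, -0.579]
wrist_force: [-0.1, 0.2, -0.2]
finger_gap: 0.0593
```

Emit:
drive_tool:
  plan:
    - [[-1.3, 0.35, -3.51, 0.1, 2.5, 0, 0.7], [-1.15, 0.34, -3.56, 0, 2.5, 0, 0.7], [-0.99, 0.34, -3.61, 0.1, 2.5, 0, 0.7], [-0.83, 0.34, -3.65, 0.1, 2.5, 0, 0.7], [-0.68, 0.33, -3.69, 0, 2.5, 0, 0.7]]

```text
clock: 8.98
tcp_pos: [0.5546, 0.1625, 0.1277]
orientation: [0.548, 0.448, 0.461, -0.535]
wrist_force: [0.2, 0.1, -1.1]
finger_gap: 0.0597
```

Emit:
drive_tool:
  plan:
    - [[-0.51, 0.33, -3.71, 0.1, 2.5, 0, 0.7], [-0.35, 0.32, -3.73, 0, 2.5, 0, 0.7], [-0.19, 0.33, -3.74, 0.1, 2.5, -0.1, 0.7], [-0.03, 0.32, -3.75, 0, 2.5, 0, 0.7], [0, 0, 0, 0, 0, 0, 0.7]]

```text
clock: 9.4
tcp_pos: [0.5642, 0.3155, 0.1215]
orientation: [0.506, 0.493, 0.508, -0.493]
wrist_force: [0.2, -0.5, -0.9]
finger_gap: 0.0599
```

```bash
python3 - <<'E'
from h import *
s,im=snap('side','s3');print(s['clock'],s['tcp_pos'],s['joint_pos'].round(2))
s,i2=snap('scene','c3')
cv2.imwrite('pics/s3b.png',np.hstack([np.clip(cv2.resize(im[240:384,180:330,::-1],(400,384),interpolation=2)*1.5,0,255),np.clip(cv2.resize(i2[150:220,90:225,::-1],(400,207),interpolation=2)*1.5,0,255).repeat(1,0) if 0 else np.clip(cv2.resize(i2[150:215,100:210,::-1],(400,384),interpolation=2)*1.5,0,255)]).astype(np.uint8))
s,i3=snap('wrist','w7'); pickle.dump((s,i3),open('w7.pkl','wb'));print(s['tcp_pos'])
cv2.imwrite('pics/w7b.png',np.clip(cv2.resize(i3[:,:,::-1],(800,600))*1.5,0,255).astype(np.uint8))
E
```

```text
9.4 [0.5642437  0.31553067 0.12151348] [0.38 0.5  0.06 1.13 0.   1.93]
[0.56364847 0.31140736 0.12170261]
```

View pics/s3b.png

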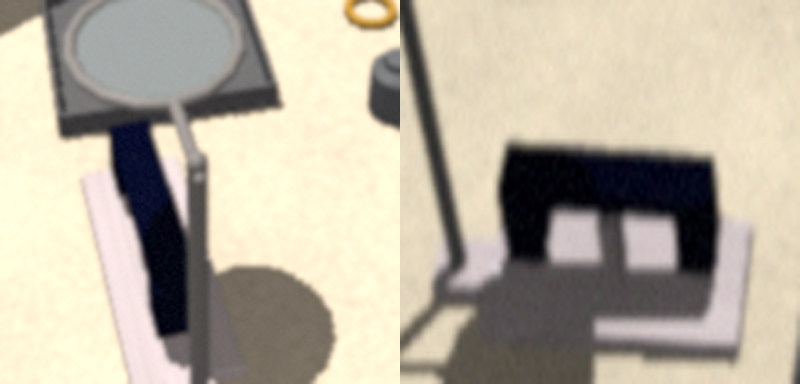

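View pics/w7b.png

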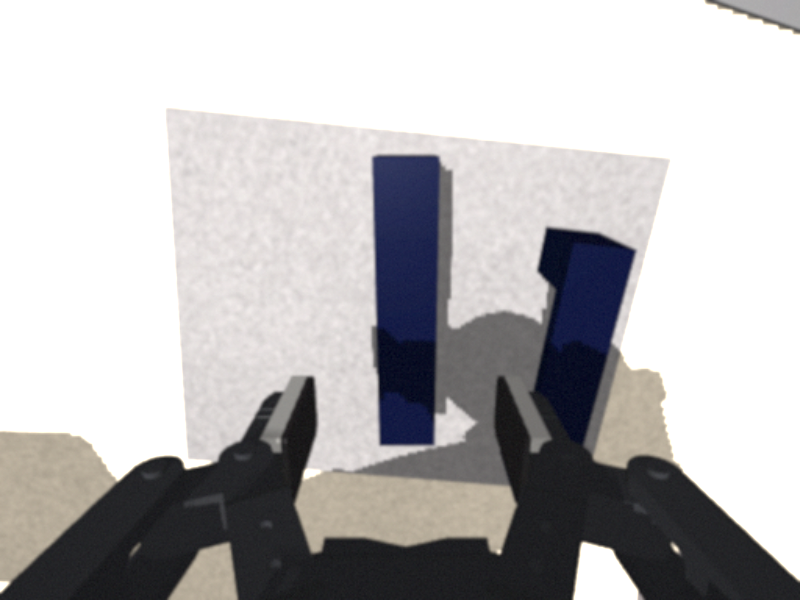

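```bash
python3 - <<'E'
from h import *
Q=Rt(0,1.5); g=[.5638,.3125,.044]
go([(tcp(g,Q),Q,.7,4),(tcp(g,Q),Q,.7,1)])
E
```

```text
cmd-meas mm [0.2 1.9 2.9] deg 0.32
[[[2.5, 0, 0, 0, 0, 0, 0.7], [2.5, 0, 0, 0, 0, 0, 0.7], [2.5, 0, 0, 0, 0, 0, 0.7], [2.5, 0, 0, 0, 0, 0, 0.7], [0, 0, 0, 0, 0, 0, 0.7]]]
```

Emit:
drive_tool:
  plan:
    - [[2.5, 0, 0, 0, 0, 0, 0.7], [2.5, 0, 0, 0, 0, 0, 0.7], [2.5, 0, 0, 0, 0, 0, 0.7], [2.5, 0, 0, 0, 0, 0, 0.7], [0, 0, 0, 0, 0, 0, 0.7]]

```text
clock: 9.97
tcp_pos: [0.5601, 0.308, 0.0181]
orientation: [0.504, 0.49, 0.507, -0.499]
wrist_force: [-0.3, -1.2, -0.9]
finger_gap: 0.0594
```

Emit:
drive_tool:
  plan:
    - [[0, 0, 0, 0, 0, 0, 0], [0, 0, 0, 0, 0, 0, 0], [0, 0, 0, 0, 0, 0, 0], [0, 0, 0, 0, 0, 0, 0], [0, 0, 0, 0, 0, 0, 0]]

```text
clock: 10.38
tcp_pos: [0.5652, 0.3116, 0.0257]
orientation: [0.506, 0.494, 0.505, -0.494]
wrist_force: [-0.1, -0.5, 2.7]
finger_gap: 0.0287
```

```bash
python3 - <<'E'
from h import *
Q=Rt(0,1.5); g=[.5638,.3125,.044]; Q2=Rt(0,-1.5)
go([(pre(g,Q,.10),Q,0,3),(tcp([.547,.04,.144],Q2),Q2,0,7)])
E
```

```text
cmd-meas mm [-1.4  0.9 -0.7] deg 0.16
[[[-3.33, 0, 0, 0, 0, 0, 0], [-3.34, 0, 0, 0, 0, 0, 0], [-3.33, 0, 0, 0, 0, 0, 0], [0, -0.34, 3.89, 0.4, 0, 0, 0], [0, -0.31, 3.89, 0.4, 0, 0, 0]]]
[[[0, -0.29, 3.89, 0.4, 0, 0, 0], [0, -0.26, 3.89, 0.4, 0, 0, 0], [0, -0.23, 3.89, 0.5, 0, 0, 0], [0, -0.2, 3.89, 0.5, 0, 0, 0], [0, -0.17, 3.9, 0.4, 0, 0, 0]]]
```

Emit:
drive_tool:
  plan:
    - [[-3.33, 0, 0, 0, 0, 0, 0], [-3.34, 0, 0, 0, 0, 0, 0], [-3.33, 0, 0, 0, 0, 0, 0], [0, -0.34, 3.89, 0.4, 0, 0, 0], [0, -0.31, 3.89, 0.4, 0, 0, 0]]

```text
clock: 10.8
tcp_pos: [0.5617, 0.2355, 0.1279]
orientation: [0.505, 0.498, 0.502, -0.495]
wrist_force: [0.0, -1.4, -1.9]
finger_gap: 0.0294
```

Emit:
drive_tool:
  plan:
    - [[0, -0.29, 3.89, 0.4, 0, 0, 0], [0, -0.26, 3.89, 0.4, 0, 0, 0], [0, -0.23, 3.89, 0.5, 0, 0, 0], [0, -0.2, 3.89, 0.5, 0, 0, 0], [0, -0.17, 3.9, 0.4, 0, 0, 0]]

```text
clock: 11.22
tcp_pos: [0.5466, 0.0377, 0.125]
orientation: [-0.493, -0.507, -0.493, 0.507]
wrist_force: [0.4, 0.9, -2.4]
finger_gap: 0.0294
```

Emit:
drive_tool:
  plan:
    - [[0, 0, 0, 0, 0, 0, 0], [0, 0, 0, 0, 0, 0, 0], [0, 0, 0, 0, 0, 0, 0], [0, 0, 0, 0, 0, 0, 0], [0, 0, 0, 0, 0, 0, 0]]

```text
clock: 11.63
tcp_pos: [0.5468, 0.0406, 0.1244]
orientation: [-0.493, -0.506, -0.494, 0.507]
wrist_force: [-0.3, 0.2, -1.9]
finger_gap: 0.0287
```

```bash
python3 - <<'E'
from h import *
s,i3=snap('wrist','w8'); pickle.dump((s,i3),open('w8.pkl','wb'));print(s['clock'],s['tcp_pos'],s['joint_pos'].round(2),s['finger_gap'])
cv2.imwrite('pics/w8b.png',np.clip(cv2.resize(i3[:,:,::-1],(800,600))*2,0,255).astype(np.uint8))
E
```

```text
11.6333 [0.54684135 0.04055376 0.1244049 ] [-0.07  0.32 -0.22  1.04 -0.    1.53] 0.02871250349526894
```

View pics/w8b.png

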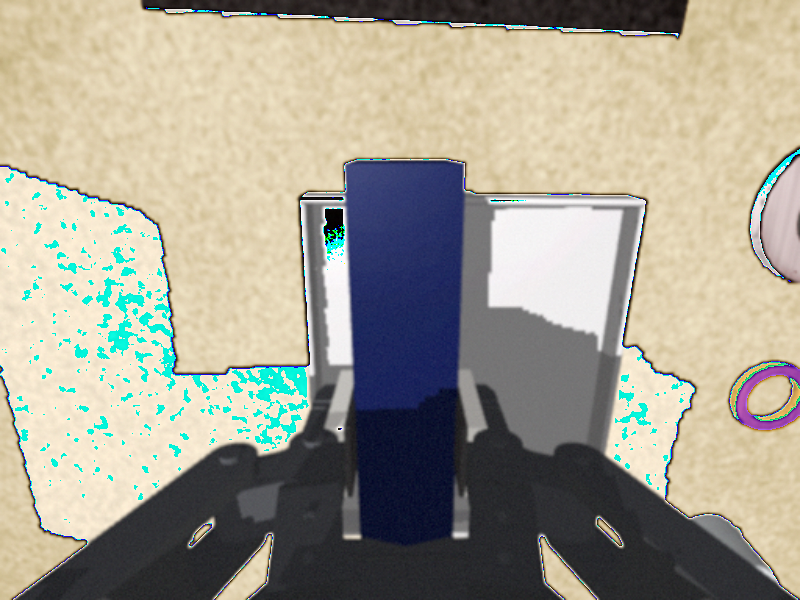

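```bash
python3 - <<'E'
from h import *
s,im=pickle.load(open('w8.pkl','rb')); c=cam('wrist',s)
f=lambda u,v:(u/1.5625,v/1.5625)
a=ray(c,f(302,197),.025);b=ray(c,f(646,201),.025);d=ray(c,f(625,345),.025);e=ray(c,f(309,360),.025)
print(a,b,np.linalg.norm(a-b),d,e)
u=(b-a)/np.linalg.norm(b-a); n=np.array([u[1],-u[0],0]); print('yaw',np.degrees(np.arctan2(u[1],u[0])),'centre',(a+b)/2+n*.110*(-1 if n[1]>0 else 1))
E
```

```text
[0.49572886 0.09732185 0.025     ] [0.67099988 0.09063881 0.025     ] 0.17539838626613014 [0.67000938 0.0106907  0.025     ] [0.49092584 0.006078   0.025     ]
yaw -2.1836182037036487 centre [ 0.57917314 -0.01593979  0.025     ]
```

```bash
python3 - <<'E'
from h import *
Q=Rt(0,-2); g=[.542,-.014,.045]
go([(pre(g,Q,.06),Q,0,3),(pre(g,Q,.003),Q,0,3),(tcp(g,Q),Q,0,1),(tcp(g,Q),Q,0,3)])
E
```

```text
cmd-meas mm [ 0.2 -0.6  0.7] deg 0.12
[[[1.3, -0.12, 1.8, 0.2, 0, 0, 0], [1.3, -0.11, 1.81, 0.1, 0, 0, 0], [1.3, -0.11, 1.8, 0.2, 0, 0, 0], [1.9, 0, 0, 0, 0, 0, 0], [1.9, 0, 0, 0, 0, 0, 0]]]
[[[1.9, 0, 0, 0, 0, 0, 0], [0.3, 0, 0, 0, 0, 0, 0], [0, 0, 0, 0, 0, 0, 0], [0, 0, 0, 0, 0, 0, 0], [0, 0, 0, 0, 0, 0, 0]]]
```

Emit:
drive_tool:
  plan:
    - [[1.3, -0.12, 1.8, 0.2, 0, 0, 0], [1.3, -0.11, 1.81, 0.1, 0, 0, 0], [1.3, -0.11, 1.8, 0.2, 0, 0, 0], [1.5, 0, 0, 0, 0, 0, 0], [1, 0, 0, 0, 0, 0, 0]]

```text
clock: 12.1
tcp_pos: [0.5411, -0.0145, 0.0591]
orientation: [-0.49, -0.508, -0.491, 0.51]
wrist_force: [-0.6, 1.1, -2.4]
finger_gap: 0.0291
```

Emit:
drive_tool:
  plan:
    - [[0.7, 0, 0, 0, 0, 0, 0], [0.7, 0, 0, 0, 0, 0, 0], [0.6, 0, 0, 0, 0, 0, 0], [0.5, 0, 0, 0, 0, 0, 0], [0.3, 0, 0, 0, 0, 0, 0]]

```text
clock: 12.52
tcp_pos: [0.5416, -0.0144, 0.032]
orientation: [-0.491, -0.508, -0.491, 0.51]
wrist_force: [-0.1, 0.2, -2.2]
finger_gap: 0.0294
```

Emit:
drive_tool:
  plan:
    - [[0.4, 0, 0, 0, 0, 0, 0], [0.2, 0, 0, 0, 0, 0, 0], [0.1, 0, 0, 0, 0, 0, 0], [0, 0, 0, 0, 0, 0, 0], [0, 0, 0, 0, 0, 0, 0]]

```text
clock: 12.93
tcp_pos: [0.5417, -0.0148, 0.0267]
orientation: [-0.491, -0.509, -0.491, 0.51]
wrist_force: [-3.5, 1.3, 7.6]
finger_gap: 0.0291
```

Emit:
drive_tool:
  plan:
    - [[-0.1, 0, 0, 0, 0, 0, 0.6], [0, 0, 0, 0, 0, 0, 0.6], [0, 0, 0, 0, 0, 0, 0.6], [0, 0, 0, 0, 0, 0, 0.6], [0, 0, 0, 0, 0, 0, 0.6]]

```text
clock: 13.35
tcp_pos: [0.5416, -0.0149, 0.0264]
orientation: [-0.491, -0.508, -0.491, 0.51]
wrist_force: [-0.2, -0.3, 0.1]
finger_gap: 0.051
```

```bash
python3 - <<'E'
from h import *
Q=Rt(0,-2); g=[.542,-.014,.046]; setc(tcp(g,Q),Q)
Q2=Rt(0,-4.2); g2=[.649,.2754,.044]
go([(pre(g,Q,.09),Q,.6,4),(pre(g2,Q2,.09),Q2,.7,10),(pre(g2,Q2,.09),Q2,.7,1)])
E
```

```text
cmd-meas mm [0.4 0.9 0.6] deg 0.17
[[[-2.25, 0, 0, 0, 0, 0, 0.6], [-2.25, 0, 0, 0, 0, 0, 0.6], [-2.25, 0, 0, 0, 0, 0, 0.6], [-2.25, 0, 0, 0, 0, 0, 0.6], [0.02, 0.97, -2.93, 0.2, 0, 0, 0.7]]]
[[[0.02, 0.96, -2.93, 0.2, 0, 0, 0.7], [0.02, 0.95, -2.94, 0.2, 0, 0, 0.7], [0.02, 0.94, -2.94, 0.2, 0, 0, 0.7], [0.02, 0.93, -2.94, 0.2, 0, 0, 0.7], [0.02, 0.91, -2.95, 0.2, 0, 0, 0.7]]]
[[[0.02, 0.91, -2.95, 0.2, 0, 0, 0.7], [0.02, 0.89, -2.95, 0.3, 0, 0, 0.7], [0.02, 0.88, -2.96, 0.2, 0, 0, 0.7], [0.02, 0.87, -2.96, 0.3, 0, 0, 0.7], [0, 0, 0, 0, 0, 0, 0.7]]]
```

Emit:
drive_tool:
  plan:
    - [[-2.25, 0, 0, 0, 0, 0, 0.6], [-2.25, 0, 0, 0, 0, 0, 0.6], [-2.25, 0, 0, 0, 0, 0, 0.6], [-2.25, 0, 0, 0, 0, 0, 0.6], [0, 0.97, -2.93, 0.2, 0, 0, 0.7]]

```text
clock: 13.77
tcp_pos: [0.5545, 0.0107, 0.1209]
orientation: [0.491, 0.511, 0.486, -0.511]
wrist_force: [1.0, 0.2, 0.6]
finger_gap: 0.0593
```

Emit:
drive_tool:
  plan:
    - [[0, 0.96, -2.93, 0.2, 0, 0, 0.7], [0, 0.95, -2.94, 0.2, 0, 0, 0.7], [0, 0.94, -2.94, 0.2, 0, 0, 0.7], [0, 0.93, -2.94, 0.2, 0, 0, 0.7], [0, 0.91, -2.95, 0.2, 0, 0, 0.7]]

```text
clock: 14.18
tcp_pos: [0.6066, 0.1601, 0.1159]
orientation: [-0.485, -0.514, -0.485, 0.515]
wrist_force: [0.6, -0.6, -0.0]
finger_gap: 0.0599
```

Emit:
drive_tool:
  plan:
    - [[0, 0.91, -2.95, 0.2, 0, 0, 0.7], [0, 0.89, -2.95, 0.3, 0, 0, 0.7], [0, 0.88, -2.96, 0.2, 0, 0, 0.7], [0, 0.87, -2.96, 0.3, 0, 0, 0.7], [0, 0, 0, 0, 0, 0, 0.7]]

```text
clock: 14.6
tcp_pos: [0.6503, 0.2797, 0.1148]
orientation: [0.482, 0.517, 0.482, -0.517]
wrist_force: [0.4, -0.4, -1.1]
finger_gap: 0.0598
```

Emit:
drive_tool:
  plan:
    - [[0, 0, 0, 0, 0, 0, 0.7], [0, 0, 0, 0, 0, 0, 0.7], [0, 0, 0, 0, 0, 0, 0.7], [0, 0, 0, 0, 0, 0, 0.7], [0, 0, 0, 0, 0, 0, 0.7]]

```text
clock: 15.02
tcp_pos: [0.6493, 0.2732, 0.1162]
orientation: [-0.48, -0.518, -0.48, 0.52]
wrist_force: [0.6, -0.3, 0.1]
finger_gap: 0.0596
```

```bash
python3 - <<'E'
from h import *
s,i3=snap('wrist','w9'); pickle.dump((s,i3),open('w9.pkl','wb'));print(s['clock'],s['tcp_pos'],s['joint_pos'].round(2),s['finger_gap'])
s,i2=snap('scene','c4')
cv2.imwrite('pics/w9b.png',np.clip(cv2.resize(i3[:,:,::-1],(640,480))*1.5,0,255).astype(np.uint8))
cv2.imwrite('pics/c4b.png',np.clip(cv2.resize(i2[150:260,95:310,::-1],(800,409),interpolation=2)*1.5,0,255).astype(np.uint8))
Q=Rt(0,-4.2); g=[.649,.2754,.044]
go([(tcp(g,Q),Q,.7,5)])
E
```

```text
15.0167 [0.64929635 0.27322526 0.11621826] [ 0.28  0.62  0.24  1.19 -0.    1.93] 0.05955794272662211
cmd-meas mm [-0.4  1.9 -1.2] deg 0.21
[[[1.8, 0, 0, 0, 0, 0, 0.7], [1.8, 0, 0, 0, 0, 0, 0.7], [1.8, 0, 0, 0, 0, 0, 0.7], [1.8, 0, 0, 0, 0, 0, 0.7], [1.8, 0, 0, 0, 0, 0, 0.7]]]
```

View pics/w9b.png

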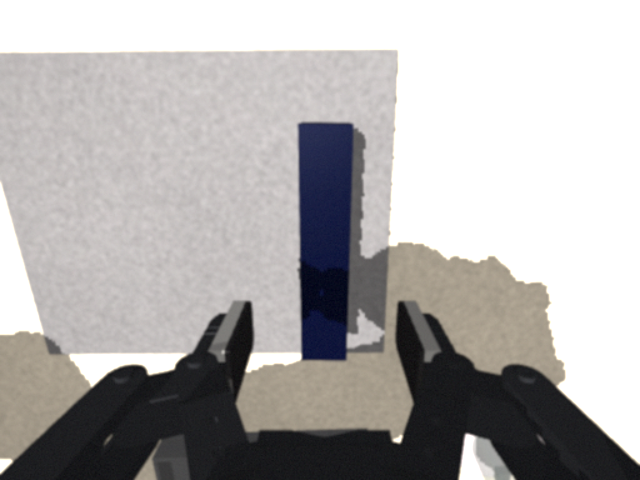

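View pics/c4b.png

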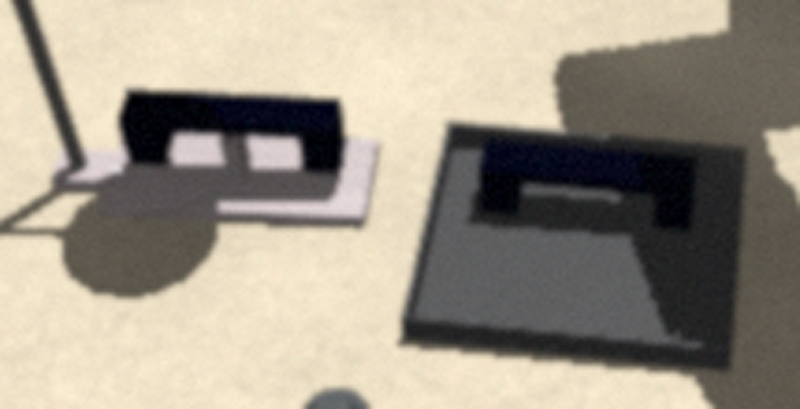

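Emit:
drive_tool:
  plan:
    - [[2, 0, 0, 0, 0, 0, 0.7], [2.2, 0, 0, 0, 0, 0, 0.7], [2.2, 0, 0, 0, 0, 0, 0.7], [1.6, 0, 0, 0, 0, 0, 0.7], [1, 0, 0, 0, 0, 0, 0.7]]

```text
clock: 15.53
tcp_pos: [0.6479, 0.2735, 0.0237]
orientation: [-0.48, -0.517, -0.481, 0.52]
wrist_force: [0.6, -0.3, -0.1]
finger_gap: 0.0601
```

Emit:
drive_tool:
  plan:
    - [[0, 0, 0, 0, 0, 0, 0], [0, 0, 0, 0, 0, 0, 0], [0, 0, 0, 0, 0, 0, 0], [0, 0, 0, 0, 0, 0, 0], [0, 0, 0, 0, 0, 0, 0]]

```text
clock: 15.95
tcp_pos: [0.6499, 0.2745, 0.0271]
orientation: [-0.481, -0.518, -0.481, 0.519]
wrist_force: [0.1, 0.2, -1.7]
finger_gap: 0.0293
```

```bash
python3 - <<'E'
from h import *
Q=Rt(0,-4.2); g=[.649,.2754,.044]; Q2=Rt(0,-2); g2=[.620,-.015,.045]
go([(pre(g,Q,.09),Q,0,4),(pre(g2,Q2,.09),Q2,0,11)])
E
```

```text
cmd-meas mm [-0.9  0.9 -2.1] deg 0.13
[[[-2.25, 0, 0, 0, 0, 0, 0], [-2.25, 0, 0, 0, 0, 0, 0], [-2.25, 0, 0, 0, 0, 0, 0], [-2.25, 0, 0, 0, 0, 0, 0], [-0.01, -0.07, 2.65, -0.2, 0, 0, 0]]]
[[[-0.01, -0.08, 2.65, -0.2, 0, 0, 0], [-0.01, -0.09, 2.65, -0.2, 0, 0, 0], [-0.01, -0.1, 2.65, -0.2, 0, 0, 0], [-0.01, -0.11, 2.65, -0.2, 0, 0, 0], [-0.01, -0.11, 2.65, -0.2, 0, 0, 0]]]
[[[-0.01, -0.12, 2.65, -0.2, 0, 0, 0], [-0.01, -0.13, 2.65, -0.2, 0, 0, 0], [-0.01, -0.15, 2.65, -0.2, 0, 0, 0], [0, -0.15, 2.65, -0.2, 0, 0, 0], [-0.01, -0.16, 2.65, -0.2, 0, 0, 0]]]
```

Emit:
drive_tool:
  plan:
    - [[-2.25, 0, 0, 0, 0, 0, 0], [-2.25, 0, 0, 0, 0, 0, 0], [-2.25, 0, 0, 0, 0, 0, 0], [-2.25, 0, 0, 0, 0, 0, 0], [0, -0.07, 2.65, -0.2, 0, 0, 0]]

```text
clock: 16.37
tcp_pos: [0.6499, 0.2527, 0.1224]
orientation: [0.484, 0.52, 0.482, -0.513]
wrist_force: [1.6, 0.7, -0.2]
finger_gap: 0.0293
```

Emit:
drive_tool:
  plan:
    - [[0, -0.08, 2.65, -0.2, 0, 0, 0], [0, -0.09, 2.65, -0.2, 0, 0, 0], [0, -0.1, 2.65, -0.2, 0, 0, 0], [0, -0.11, 2.65, -0.2, 0, 0, 0], [0, -0.11, 2.65, -0.2, 0, 0, 0]]

```text
clock: 16.78
tcp_pos: [0.6331, 0.1151, 0.1169]
orientation: [-0.487, -0.513, -0.486, 0.514]
wrist_force: [0.4, 0.2, -2.2]
finger_gap: 0.0292
```

Emit:
drive_tool:
  plan:
    - [[0, -0.12, 2.65, -0.2, 0, 0, 0], [0, -0.13, 2.65, -0.2, 0, 0, 0], [0, -0.15, 2.65, -0.2, 0, 0, 0], [0, -0.15, 2.65, -0.2, 0, 0, 0], [0, -0.16, 2.65, -0.2, 0, 0, 0]]

```text
clock: 17.2
tcp_pos: [0.6198, -0.0171, 0.1171]
orientation: [-0.491, -0.509, -0.49, 0.51]
wrist_force: [-0.2, 0.1, -1.7]
finger_gap: 0.0291
```

Emit:
drive_tool:
  plan:
    - [[0.5, 0, 0, 0, 0, 0, 0], [1, 0, 0, 0, 0, 0, 0], [1.5, 0, 0, 0, 0, 0, 0], [1.5, 0, 0, 0, 0, 0, 0], [1, 0, 0, 0, 0, 0, 0]]

```text
clock: 17.62
tcp_pos: [0.6188, -0.0147, 0.0595]
orientation: [-0.49, -0.508, -0.492, 0.51]
wrist_force: [-1.3, -0.4, -0.7]
finger_gap: 0.0294
```

```bash
python3 - <<'E'
from h import *
s,i3=snap('wrist','w10'); print(s['clock'],s['tcp_pos'],s['wrist_force'])
cv2.imwrite('pics/w10b.png',np.clip(cv2.resize(i3[:,:,::-1],(640,480))*1.5,0,255).astype(np.uint8))
E
```

```text
17.6167 [ 0.61883648 -0.01470145  0.0594838 ] [-1.34773847 -0.42397403 -0.6653118 ]
```

View pics/w10b.png

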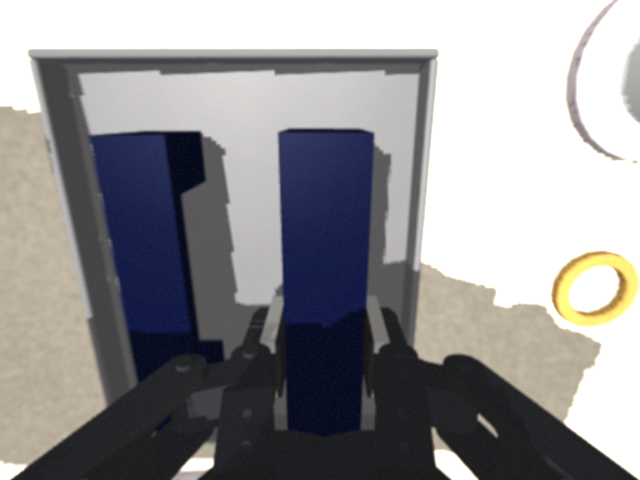

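Emit:
drive_tool:
  plan:
    - [[0.7, 0, 0, 0, 0, 0, 0], [0.7, 0, 0, 0, 0, 0, 0], [0.6, 0, 0, 0, 0, 0, 0], [0.5, 0, 0, 0, 0, 0, 0], [0.3, 0, 0, 0, 0, 0, 0]]

```text
clock: 18.08
tcp_pos: [0.6195, -0.0158, 0.0327]
orientation: [-0.491, -0.508, -0.491, 0.51]
wrist_force: [0.6, -0.7, -0.8]
finger_gap: 0.0292
```

Emit:
drive_tool:
  plan:
    - [[0.3, 0, 0, 0, 0, 0, 0], [0.2, 0, 0, 0, 0, 0, 0], [0.1, 0, 0, 0, 0, 0, 0], [0, 0, 0, 0, 0, 0, 0], [0, 0, 0, 0, 0, 0, 0]]

```text
clock: 18.5
tcp_pos: [0.6197, -0.016, 0.0279]
orientation: [-0.491, -0.509, -0.491, 0.51]
wrist_force: [-1.0, -0.2, 2.4]
finger_gap: 0.0292
```

Contact is felt (force rose from about −1.5 to +2.4 N). I release, rise and look.

Emit:
drive_tool:
  plan:
    - [[0, 0, 0, 0, 0, 0, 0.6], [0, 0, 0, 0, 0, 0, 0.6], [0, 0, 0, 0, 0, 0, 0.6], [0, 0, 0, 0, 0, 0, 0.6], [0, 0, 0, 0, 0, 0, 0.6]]

```text
clock: 18.92
tcp_pos: [0.6197, -0.016, 0.0272]
orientation: [-0.491, -0.508, -0.491, 0.51]
wrist_force: [0.5, 0.1, 0.0]
finger_gap: 0.0515
```

Emit:
drive_tool:
  plan:
    - [[-2, 0, 0, 0, 0, 0, 0.6], [-3, 0, 0, 0, 0, 0, 0.6], [-3, 0, 0, 0, 0, 0, 0.6], [-3, 0, 0, 0, 0, 0, 0.6], [-3, 0, 0, 0, 0, 0, 0.6]]

```text
clock: 19.33
tcp_pos: [0.6196, -0.0157, 0.1686]
orientation: [-0.491, -0.508, -0.491, 0.51]
wrist_force: [0.7, -0.2, -0.6]
finger_gap: 0.0519
```

Emit:
drive_tool:
  plan:
    - [[-1, 0, -3.5, 0, 0, 0, 0.6], [0, 0, -3.5, 0, 0, 0, 0.6], [0, 0, -3.5, 0, 0, 0, 0.6], [0, 0, -3.5, 0, 0, 0, 0.6], [0, 0, -3, 0, 0, 0, 0.6]]

```text
clock: 19.75
tcp_pos: [0.626, 0.1562, 0.1773]
orientation: [-0.491, -0.509, -0.491, 0.51]
wrist_force: [0.5, -0.3, -0.0]
finger_gap: 0.0514
```

```bash
python3 - <<'E'
from h import *
s,i2=snap('scene','c5'); s,i3=snap('side','s5'); print(s['clock'],s['tcp_pos'],s['finger_gap'])
B=lambda i:np.clip(i[:,:,::-1]*1.5,0,255).astype(np.uint8)
cv2.imwrite('pics/c5b.png',B(cv2.resize(i2[150:300,95:310],(800,558),interpolation=2)))
cv2.imwrite('pics/s5b.png',B(cv2.resize(i3[190:384,150:400],(773,600),interpolation=2)))
cv2.imwrite('pics/k5.png',B(cv2.resize(i2[155:215,105:205],(800,480),interpolation=2)))
E
```

```text
19.8 [0.62569663 0.16137166 0.17702671] 0.05125871578022479
```

View pics/c5b.png

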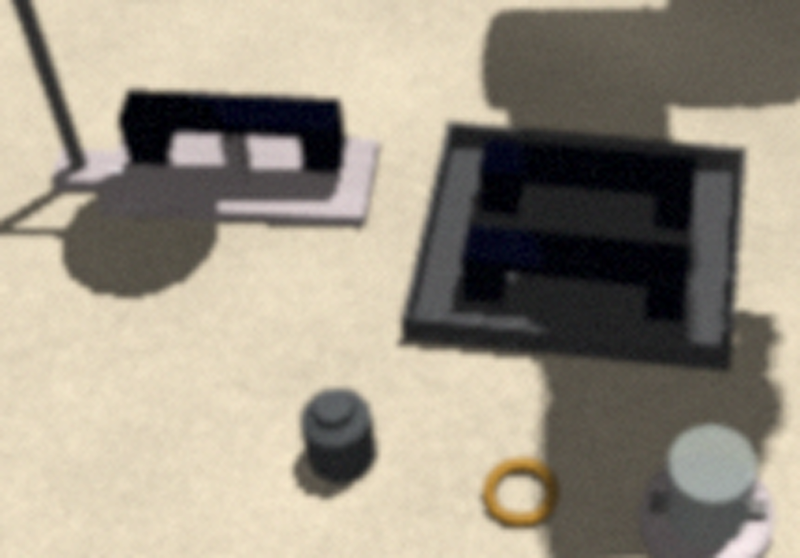

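View pics/s5b.png

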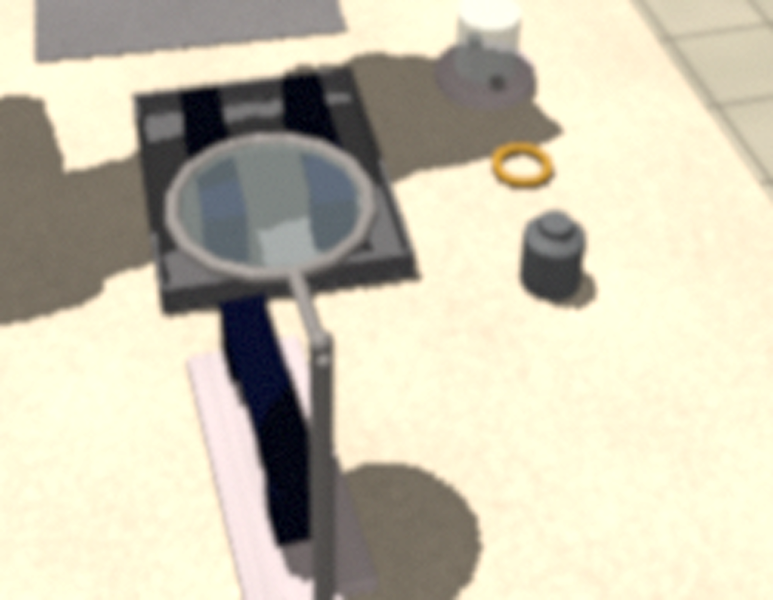

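View pics/k5.png

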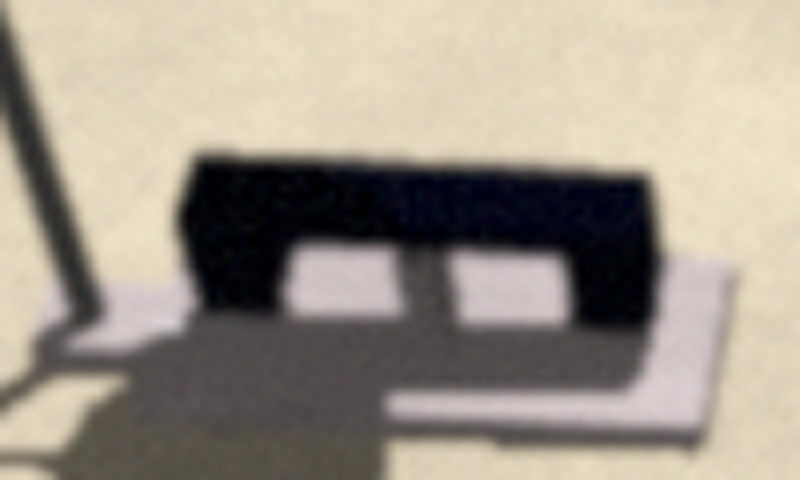

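```bash
python3 - <<'E'
from h import *
c=cam('scene')
for t in (-3,0,3):
  Q=R.from_euler('z',2,degrees=True)*R.from_euler('x',t,degrees=True)
  o=np.array([.535,-.2645,.066])
  f=lambda P:((proj(c,o+Q.apply(P))-[105,155])*8)
  a,b=f([-.015,-.075,.01]),f([-.015,.075,.01]); d,e=f([.015,-.049,0]),f([.015,.049,0])
  print(t,a.round(1),b.round(1),d.round(1),e.round(1),'dv',(b-a)[1]/(b-a)[0],(e-d)[1]/(e-d)[0])
a=cv2.imread('pics/c5.png');k=a[:,:,2].astype(float)
# top edge subpixel: threshold per column
def top(img):
  g=cv2.cvtColor(img,cv2.COLOR_BGR2GRAY).astype(float);X=[];Y=[]
  for u in range(134,184):
    col=g[165:190,u]; hi=col[:6].mean();lo=col.min();th=(hi+lo)/2;j=np.argmax(col<th)
    X.append(u);Y.append(165+j-1+(col[j-1]-th)/(col[j-1]-col[j]))
  return np.polyfit(X,Y,1)[0]
for n in('c2','c3','c4','c5'): print(n,top(cv2.imread('pics/%s.png'%n)))
E
```

```text
-3 [185.7 145.2] [647.1 178.1] [250.1 239.6] [554.8 261.2] dv 0.07130309794149675 0.07073842838121275
0 [186.2 153.5] [644.5 169.8] [251.4 245. ] [554.  255.9] dv 0.03558293978389579 0.036011075148703234
3 [187.5 161.8] [641.2 161.4] [253.2 250.3] [552.7 250.5] dv -0.0007391339541683421 0.0006889260935030145
c2 -0.21839948615928212
c3 0.04315094217658377
c4 0.04558784938204046
c5 0.04398493747493431
```

```bash
python3 - <<'E'
from h import *
c=cam('scene')
for yaw in (1,2,3):
  Q=R.from_euler('z',yaw,degrees=True); o=np.array([.535,-.2645,0]); f=lambda P:proj(c,o+Q.apply(P))
  s=lambda a,b:((f(b)-f(a))[1]/(f(b)-f(a))[0]).round(4)
  print(yaw,'front bottom',s([.038,-.04,0],[.038,.09,0]),'front top',s([.038,0,.012],[.038,.09,.012]),'deck',s([-.015,-.075,.076],[-.015,.075,.076]), f([.038,.09,.0]),f([.038,0,.0]))
g=cv2.cvtColor(cv2.imread('pics/c5.png'),cv2.COLOR_BGR2GRAY).astype(float)
def edge(us,v0,v1,sgn):
  X=[];Y=[]
  for u in us:
    d=np.diff(g[v0:v1,u])*sgn; j=np.argmax(d); 
    if 0<j<len(d)-1:
      den=d[j-1]-2*d[j]+d[j+1]; X.append(u);Y.append(v0+j+.5+.5*(d[j-1]-d[j+1])/den)
  p=np.polyfit(X,Y,1);r=np.abs(np.polyval(p,X)-Y);k=r<np.median(r)*3;p=np.polyfit(np.array(X)[k],np.array(Y)[k],1);return p[0],np.std((np.polyval(p,X)-Y)[k])
print('front top (bright->dark)',edge(range(156,190),202,214,-1))
print('front bottom (dark->bright)',edge(range(156,190),205,216,1))
print('deck top',edge(range(133,184),170,182,-1))
print('deck underside L,R',edge(list(range(143,154))+list(range(163,174)),180,191,1))
E
```

```text
1 front bottom 0.0507 front top 0.0505 deck 0.0484 [191.11999176 211.07990752] [157.43990835 209.37397218]
2 front bottom 0.0369 front top 0.0368 deck 0.0356 [191.45475226 210.63060689] [157.68799789 209.38482872]
3 front bottom 0.0232 front top 0.0232 deck 0.0228 [191.77923277 210.17832159] [157.93690323 209.39230809]
front top (bright->dark) (np.float64(0.04301209942493808), np.float64(0.08215976672975095))
front bottom (dark->bright) (np.float64(0.03915036633606939), np.float64(0.24103290898581076))
deck top (np.float64(0.04413712996717748), np.float64(0.11811120116134524))
deck underside L,R (np.float64(0.04668142434241096), np.float64(0.07003500772732062))
```

```bash
python3 - <<'E'
from h import *
s=env.get_state();print(s['clock'],np.abs(s['qvel']).max());print(env.hand_in())
E
```

```text
19.85 0.062388270143221354
the job is handed in; nothing more can be done
None
```

I handed the job in at 19.85 s of robot time. The spacer that stood nearest the robot is balanced level on the knife edge. The other two stand on their feet, side by side, on the reject tray floor.

- **True spacer:** I put only one spacer on the knife, and it stayed level from release until hand-in (about 12 s). In the last scene picture its deck is within about 0.2–0.4° of parallel to the stand base. It sits about 1 mm off centre by the picture, inside the 2 mm allowed.
- **Rejects:** I did not try these two on the knife. You said exactly one of the three is true, so once the first stayed level I sorted the others out by elimination. If you need each reject seen to tip, that was not done.
- **Bystanders:** The ring and vial shield are at the same pixel positions as at the start, to within about 1 pixel. The loupe looks untouched in every picture, and I saw no force that suggests a bump.
- **Forces:** The highest wrist force in the readings at the end of each move was about 8 N, when the first reject was set down. The gripper was open and clear of everything at hand-in.
- **Checks that disagreed:** My first reading of the deck slope suggested a tilt of about 0.7°. It assumed a stand yaw of 2°, but the stand's own edge gave about 1.5°, which brought the tilt down to the figure above. An early position computed from a picture taken while the arm was still moving also disagreed, so I took it again at rest before gripping.

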